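Unpack brass drifts into the clip rack

ROBOT

A 6-joint arm with a two-finger parallel gripper is mounted at the origin on the work surface. World frame = base frame: x ahead of the robot, y to its left, z up, the work surface at z = 0. Lengths are in m, angles in degrees, forces in N, time in s.
With the tool pointing down it reaches from about 0.4 to 0.825 m from the base axis. Payload 7 kg.
Tool frame: the origin (TCP) lies midway between the tips of the shut fingers; the grasp point (between the pads) lies 19 mm behind it; z points along the fingers, y is the line along which they close (so a half turn about z gives the same grasp; the last joint's range is limited). The gripper opens to 88 mm and grips with 3 to 60 N. Pads are 19 mm wide; open, the fingers measure 130 mm over their backs; the gripper's body (78 mm by 193 mm) begins 47 mm behind the grasp point.
Start: joints at [81.939, 20.546, 0.682, 0, -70.136, -16.507], TCP at [0.281, 0.614, 0.227] pointing down, gripper open.
Joint ranges: [-176.03, 176.03], [-82.01, 121.73], [-58.28, 71.71], [-173.87, 95.51], [-174.79, -0.11], [-173.66, 173.66]. Speed limits (degrees/s): [136.94, 136.94, 172.46, 180, 180, 180].

INTERFACE

Orientations are given as [roll, pitch, yaw] about the fixed x, y, z axes, in that order (R = Rz(yaw) Ry(pitch) Rx(roll)).
In Python, from plant import get_state, optics, order gives the robot as it stands. The module is installed in compiled form; this text tells all that it offers.
- The arm moves only by the tool send_rows, never from a script. Its argument "moves" is a list of rows, each an object with "slide": the shift along the tool's x, y, z as a fraction of full scale, a list of three; "turn": the turn about the tool's z as a fraction of full scale; "gripper": the opening, from 0 (shut) to 1 (fully open). A call has exactly 5 rows; each row is the pose to reach, as a shift and turn from the pose commanded when the call began, along the tool's axes at that moment; what a row does not reach only later rows make up. Full scale, the value 1, is 150 mm for a shift and 90 degrees for a turn. A row lasts 1/12 s, in which the tool goes at most 41.7 mm and 7.16 degrees, less where a joint would pass 70% of its speed; a pose out of reach is approached as far as the arm can. A call with a number of a shift or a turn outside -1 to 1 is refused whole. A call with a gripper value outside its range is refused whole. The fingers move at their own pace and stop on an object; "newtons" is the grip in N (left out, the last holds). Time passes only in rows, so rows that repeat a pose let the fingers close, or fill a call up. It gives the time, the measured TCP pose, the force, the opening and the grip force at its end, in the units of the state.
- get_state(): the state, without advancing time (a new reading comes with each control period).
- optics.capture(name): name is "scene" or "top" or "wrist"; returns a dict with "img" (420x560x3 uint8, red, green, blue), "intrinsics" (3x3 intrinsics, pixels), "origin" and "attitude" of the camera in the world. Camera axes: x right, y down, z forward; pixel columns grow to the right and rows downward; lengths in m; the calibration is good to about 2 mm. A picture is of the moment at which its call begins. There is no depth.
- order.close_job(): hands the job in; it is judged then, once.
Trained networks look in the newest picture that a camera, given by its name, has taken for a name from the list of things; names that differ only in an ending like _2 or _b are one class to them, and where a whole thing is asked for, a point or a joint stands for the part that bears it (a point fixed in the world has none). Each returns a list of dicts, best first, with "p" (0 to 1); they miss things now and then, are a little off and sometimes report something else, mostly with a low value. They report only what shows in the picture. A call takes as long as a camera call. They do not tell look-alikes from the thing itself.
- optics.look_for(camera, name): "location" ([x, y, z] in m, in world coordinates, good to about 4 mm: the middle of the surface that is visible of it).
The state is a dict: "time_s": time; "joints": joint angles; "qd": joint speeds; "joint_torque": joint torques, N m; "tcp_pos": TCP position; "eef_rot": TCP orientation; "contact_force": force on the tool from outside, world axes, zero at the start; "moment": the same for the moment, N m; "gripper_width": finger opening in m; "gripper_force": force on a finger pad.
Only numpy, scipy, OpenCV 4.12 (cv2) and the standard library are available. Lean on these libraries where they do the work, as an engineer would, in place of code of your own. Each camera call takes 0.05 s, during which the arm holds its last target. There are 200 camera calls.

TASK

Swing both flaps of the carton open and put every brass drift - those in the carton and the one lying on the bench - into the rack, each in a station of its own: lying evenly across its pair of clips and pushed down past the sprung jaws until it is fully home and both jaws have closed over it. When the carton is empty, fold both its flaps shut flat again; leave the hammer, tube and tin where they are.

Things in the scene. Friction and masses are not known exactly. Their poses are not given: they have to be found in the camera images.
- rack: drift rack fixed to the bench: green nylon plate 126 x 292 x 8 mm, five empty stations 1 to 5 at y = -112, -56, 0, 56, 112 mm. Origin under the plate's centre, z up. A station is two fork clips 20 mm long, centred at x = -45 and 45 mm, with the 70 mm between free for fingers down to the plate; a drift clipped there lies along x, its middle at x = 0 on the station's y, axis at z = 36 mm.
- carton: cardboard carton fixed to the bench, 196 (x) x 224 (y) x 66 mm high, walls 4 mm; origin under its centre, z up. Two ribs 12 mm thick at x = -52 and 52 mm, 36 mm high, hold drifts lying along x in four notches at y = -72, -24, 24, 72 mm; floor between the ribs at 4 mm. Two end flaps are hinged along y on the end rims, at x = +98 (left) and -98 mm (right), z = 66 mm.
- flap_left (a joint): flap at the carton's +x end (left as seen from the robot): 90 mm long from hinge to free edge, 218 mm wide, 4 mm thick. 0 = shut flat; grows as its edge swings up and outwards over its own end wall, 1.57 upright, stop at 2.0 leaning out. Ajar at the start (0.45 to 0.9), stays where left; some 0.5 N at its edge moves it.
- flap_right (a joint): the like flap at the carton's -x end (right as seen from the robot): 0 = shut, up to 2.0 open outwards. With both shut a 16 mm slot is left between their edges.
- drift_1: brass drift: round rod 16 mm in diameter, 150 mm long, grooves at one end, tapered nose at the other (either way round will do), knurled middle (it rolls little), some 0.24 kg. Origin at its middle on its axis, x along the rod. Lies in a carton notch, axis 34 mm above the bench, or is absent.
- drift_2: brass drift: round rod 16 mm in diameter, 150 mm long, grooves at one end, tapered nose at the other (either way round will do), knurled middle (it rolls little), some 0.24 kg. Origin at its middle on its axis, x along the rod. Lies in a carton notch, axis 34 mm above the bench, or is absent.
- drift_3: brass drift: round rod 16 mm in diameter, 150 mm long, grooves at one end, tapered nose at the other (either way round will do), knurled middle (it rolls little), some 0.24 kg. Origin at its middle on its axis, x along the rod. Lies in a carton notch, axis 34 mm above the bench, or is absent.
- drift_4: brass drift: round rod 16 mm in diameter, 150 mm long, grooves at one end, tapered nose at the other (either way round will do), knurled middle (it rolls little), some 0.24 kg. Origin at its middle on its axis, x along the rod. Lies in a carton notch, axis 34 mm above the bench, or is absent.
- drift_5: brass drift: round rod 16 mm in diameter, 150 mm long, grooves at one end, tapered nose at the other (either way round will do), knurled middle (it rolls little), some 0.24 kg. Origin at its middle on its axis, x along the rod. Lies loose on the bench between carton and rack.
- jaw_1a (a joint): sprung jaw of station 1, clip at rack x = -45 mm: 0 = shut on its stop (empty), 0 to 0.09 gripping a drift fully home, some 0.2 as a drift passes. A drift pushed straight down meets the noses 16 mm above home, needs some 6 to 18 N in all to spread both jaws, then drops home and they snap back over it; pulled up it comes out at less.
- jaw_1b (a joint): sprung jaw of station 1, clip at rack x = +45 mm: 0 = shut on its stop (empty), 0 to 0.09 gripping a drift fully home, some 0.2 as a drift passes. Each clip: saddle, fixed prong on the -y side (inner face 9.4 mm from the drift's axis, flared lip up to 57 mm), and on the +y side this jaw, hinged low, its sloping nose (top 57 mm) gripping the drift, within 1.5 mm of true.
- jaw_2a (a joint): sprung jaw of station 2, clip at rack x = -45 mm: 0 = shut on its stop (empty), 0 to 0.09 gripping a drift fully home, some 0.2 as a drift passes.
- jaw_2b (a joint): sprung jaw of station 2, clip at rack x = +45 mm: 0 = shut on its stop (empty), 0 to 0.09 gripping a drift fully home, some 0.2 as a drift passes.
- jaw_3a (a joint): sprung jaw of station 3, clip at rack x = -45 mm: 0 = shut on its stop (empty), 0 to 0.09 gripping a drift fully home, some 0.2 as a drift passes.
- jaw_3b (a joint): sprung jaw of station 3, clip at rack x = +45 mm: 0 = shut on its stop (empty), 0 to 0.09 gripping a drift fully home, some 0.2 as a drift passes.
- jaw_4a (a joint): sprung jaw of station 4, clip at rack x = -45 mm: 0 = shut on its stop (empty), 0 to 0.09 gripping a drift fully home, some 0.2 as a drift passes.
- jaw_4b (a joint): sprung jaw of station 4, clip at rack x = +45 mm: 0 = shut on its stop (empty), 0 to 0.09 gripping a drift fully home, some 0.2 as a drift passes.
- jaw_5a (a joint): sprung jaw of station 5, clip at rack x = -45 mm: 0 = shut on its stop (empty), 0 to 0.09 gripping a drift fully home, some 0.2 as a drift passes.
- jaw_5b (a joint): sprung jaw of station 5, clip at rack x = +45 mm: 0 = shut on its stop (empty), 0 to 0.09 gripping a drift fully home, some 0.2 as a drift passes.
- tube: bystander: steel tube standing upright, 42 mm across, 105 mm tall; origin under its centre
- hammer: bystander: brass-headed hammer lying on the bench; x along the handle, head at +x
- tin: bystander: flat pink tin, 60 mm across, 24 mm high; origin under its centre
Mind the look-alikes: they are no part of the job. Leave any blue look-alike of the drift_5 alone.

How it is judged:
By the outcome, as a careful person would: the job done as asked, in the order asked, and still so for the second after the job is handed in, with the robot touching nothing.
Of drift_1, drift_2, drift_3, drift_4 only 2 to 4 are there at a start; the rules pass over those that are not, and their reading is None.
At some moment in a run one of drift_5 may be knocked a few centimetres aside while the robot is not near it.
Once in a run the grip may slacken for a moment while it holds something.
It also fails if it takes over 210 s, if anything falls off the work surface, if the arm or the gripper's body presses on something with over 40 N, if the wrist force passes 120 N, or if a joint passes its speed limit or range.

## Working session

There is one attempt and no reset: what is moved stays moved. The work goes in short steps, Python scripts to look and compute and a tool call to move; the robot and the scene stay as the last step left them, time stands still between calls to the robot, and variables do not carry over. Pictures are saved under pics/ and viewed, at most 14 in all, crops included, and the job is handed in when it is done.

Besides the shell and the picture viewer there is one more tool, called as name(argument=value, ...) on one line, values as JSON. send_rows: Moves the arm, as the interface text tells. Shift numbers are shares of 150 mm and turn numbers shares of 90 degrees, none past 1 either way. Its arguments: {"type":"object","properties":{"moves":{"type":"array"},"newtons":{"type":"number"}},"required":["moves"]}

```bash
mkdir -p pics; cat > h.py <<'E'
import numpy as np,cv2
from plant import get_state,optics,order
from scipy.spatial.transform import Rotation as R
def cap(c,fn=None):
    d=optics.capture(c)
    if fn: cv2.imwrite('pics/'+fn,d['img'][:,:,::-1])
    return d
def ray(d,u,v):
    K=np.array(d['intrinsics']);A=np.array(d['attitude']);
    if A.shape!=(3,3): A=R.from_euler('xyz',A,degrees=True).as_matrix()
    r=A@np.linalg.solve(K,[u,v,1.]);return np.array(d['origin']),r
def onz(d,u,v,z):
    o,r=ray(d,u,v);return o+r*(z-o[2])/r[2]
def proj(d,p):
    A=np.array(d['attitude'])
    if A.shape!=(3,3): A=R.from_euler('xyz',A,degrees=True).as_matrix()
    q=np.array(d['intrinsics'])@(A.T@(np.asarray(p)-d['origin']));return q[:2]/q[2]
E
python3 - <<'E'
from h import *
np.set_printoptions(precision=4,suppress=True)
s=get_state();print(s)
for c in ('scene','top'):
    d=cap(c,c+'0.png');print(c,d['origin'],np.array(d['attitude']),d['intrinsics'][0][0])
    for n in ('rack','carton','flap_left','drift_1','drift_5','jaw_1a','tube','hammer','tin'):
        for r in optics.look_for(c,n): print(n,np.round(r['location'],3),round(r['p'],2),proj(d,r['location']).round())
E
```

```text
{'time_s': 0.0, 'joints': array([ 81.9398,  20.5925,   0.6322,  -0.0206, -70.1359, -16.5066]), 'qd': array([ 0.022 , -0.1142,  0.0502,  0.0007, -0.0516,  0.032 ]), 'joint_torque': array([  0.0005, -58.2728,  29.306 ,   6.9973,   0.007 ,  -0.0002]), 'tcp_pos': array([0.2805, 0.6134, 0.2256]), 'eef_rot': array([179.9024,  -0.0087, -24.5739]), 'contact_force': array([0.4193, 0.0011, 0.5956]), 'moment': array([-0.0161,  0.0164,  0.0471]), 'gripper_force': 0.0, 'gripper_width': 0.08758692979045662}
scene [1.4187 0.1768 0.7336] [-128.0433    0.9557   98.2513] 394.4544278287874
rack [ 0.531 -0.28   0.012] 0.7 [175. 206.]
carton [0.553 0.304 0.066] 0.92 [375. 211.]
carton [ 0.382 -0.332  0.049] 0.61 [173. 168.]
carton [0.796 0.058 0.073] 0.5 [271. 266.]
flap_left [0.537 0.364 0.1  ] 0.91 [399. 199.]
flap_left [ 0.591 -0.215  0.047] 0.57 [187. 211.]
drift_1 [0.539 0.299 0.038] 0.78 [371. 216.]
drift_1 [0.773 0.211 0.011] 0.77 [336. 283.]
drift_1 [ 0.578 -0.039  0.011] 0.75 [250. 223.]
drift_1 [0.58  0.293 0.044] 0.6 [369. 223.]
drift_1 [0.441 0.313 0.042] 0.48 [375. 195.]
drift_5 [0.539 0.299
[... 844 characters left out ...]
0.33  0.042] 0.74 [149. 244.]
drift_1 [0.534 0.324 0.038] 0.72 [153. 226.]
drift_1 [0.764 0.197 0.013] 0.59 [207. 138.]
drift_1 [0.443 0.342 0.039] 0.55 [144. 264.]
drift_1 [0.579 0.317 0.04 ] 0.53 [156. 207.]
drift_5 [0.49  0.33  0.042] 0.74 [149. 244.]
drift_5 [0.534 0.324 0.038] 0.72 [153. 226.]
drift_5 [0.764 0.197 0.013] 0.59 [207. 138.]
drift_5 [0.443 0.342 0.039] 0.55 [144. 264.]
drift_5 [0.579 0.317 0.04 ] 0.53 [156. 207.]
jaw_1a [ 0.599 -0.301  0.046] 0.38 [407. 195.]
tube [0.778 0.053 0.069] 0.88 [262. 124.]
tube [ 0.566 -0.036  0.014] 0.38 [299. 212.]
hammer [ 0.756 -0.218  0.025] 0.58 [368. 137.]
tin [0.371 0.003 0.022] 0.58 [285. 291.]
tin [ 0.436 -0.324  0.052] 0.27 [422. 261.]
```

View pics/top0.png

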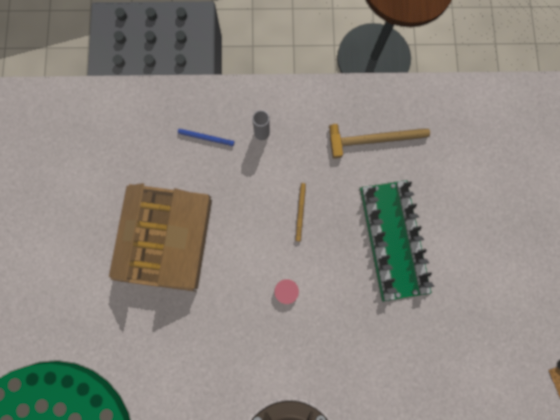

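View pics/scene0.png

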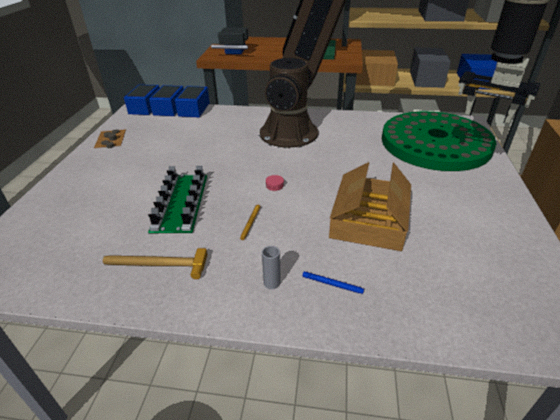

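Top view: four brass drifts in the carton (149,225–265); loose brass drift at (300,212). The blue rod at (206,137) is the look-alike and stays put. Next: the wrist camera geometry and a coarse fit.

```bash
cat >> h.py <<'E'
def hsv(d): return cv2.cvtColor(d['img'],cv2.COLOR_RGB2HSV)
def rect(d,mask,z,k=0):
    n,l,st,c=cv2.connectedComponentsWithStats(mask.astype(np.uint8))
    i=1+np.argsort(-st[1:,4])[k]
    v,u=np.nonzero(l==i)
    P=np.array([onz(d,a,b,z)[:2] for a,b in zip(u,v)],np.float32)
    return cv2.minAreaRect(P*1000),len(u)
def plan(x,y,z,yaw=None,s=None):
    """remaining moves in tool axes (fractions)"""
    s=s or get_state();p=s['tcp_pos'];e=s['eef_rot']
    M=R.from_euler('xyz',[180,0,e[2]],degrees=True).as_matrix()
    d=M.T@(np.array([x,y,z])-p)/.15
    t=None if yaw is None else -(((yaw-e[2]+90)%180)-90)/90
    return d.round(3),t,e.round(2),p.round(4)
E
python3 - <<'E'
from h import *
np.set_printoptions(precision=4,suppress=True)
d=cap('wrist');s=get_state()
A=R.from_euler('xyz',d['attitude'],degrees=True).as_matrix() if np.array(d['attitude']).shape!=(3,3) else np.array(d['attitude'])
T=R.from_euler('xyz',s['eef_rot'],degrees=True).as_matrix()
print(T.T@A,T.T@(d['origin']-s['tcp_pos']),d['intrinsics'])
for c in('top',):
    d=cap(c);h=hsv(d)
    m=(abs(h[:,:,0].astype(int)-75)<15)&(h[:,:,1]>120)
    for k in(0,1):print(rect(d,m,.008,k))
    t=optics.look_for(c,'rack')[:1];print(t)
print(plan(.5,.25,.33,0))
E
```

```text
[[-0.0005 -0.9546 -0.298 ]
 [ 1.     -0.0006  0.0001]
 [-0.0002 -0.298   0.9546]] [ 0.0811 -0.0005 -0.1587] [[335.6211   0.     273.6393]
 [  0.     335.6211 209.528 ]
 [  0.       0.       1.    ]]
(((151.61233520507812, 526.736572265625), (306.0914306640625, 126.6921615600586), 88.75292205810547), 5145)
(((494.4344482421875, -277.05517578125), (285.01568603515625, 61.6422119140625), 7.947726726531982), 2425)
[{'location': [0.4866, -0.2783, 0.0096], 'p': 0.8}]
(array([ 2.339,  1.598, -0.69 ]), np.float64(-0.2730007785777695), array([180.  ,   0.  , -24.57]), array([0.2806, 0.6139, 0.2265]))
```

send_rows(moves=[{"slide":[0.2,0.12,-0.1],"turn":0.072,"gripper":0.3},{"slide":[0.4,0.24,-0.2],"turn":0.144,"gripper":0.3},{"slide":[0.6,0.36,-0.3],"turn":0.216,"gripper":0.3},{"slide":[0.8,0.48,-0.4],"turn":0.288,"gripper":0.3},{"slide":[1,0.6,-0.5],"turn":0.36,"gripper":0.3}])

```text
time_s: 1.57
tcp_pos: [0.3803, 0.4682, 0.3024]
eef_rot: [-180.0, 0.0, -57.3]
contact_force: [1.4, -0.2, -0.3]
gripper_width: 0.0597
gripper_force: 0.0
```

send_rows(moves=[{"slide":[0.2,0,0],"turn":0.072,"gripper":0.3},{"slide":[0.4,0,0],"turn":0.144,"gripper":0.3},{"slide":[0.6,0,0],"turn":0.216,"gripper":0.3},{"slide":[0.8,0,0],"turn":0.288,"gripper":0.3},{"slide":[1,0,0],"turn":0.36,"gripper":0.3}])

```text
time_s: 1.98
tcp_pos: [0.462, 0.3425, 0.3019]
eef_rot: [-180.0, 0.0, -89.7]
contact_force: [1.3, 0.6, -1.1]
gripper_width: 0.0289
gripper_force: 0.0
```

send_rows(moves=[{"slide":[0.25,-0.16,0],"turn":0,"gripper":0.3},{"slide":[0.49,-0.32,0],"turn":0,"gripper":0.3},{"slide":[0.49,-0.32,0],"turn":0,"gripper":0.3},{"slide":[0.49,-0.32,0],"turn":0,"gripper":0.3},{"slide":[0.49,-0.32,0],"turn":0,"gripper":0.3}])

```text
time_s: 2.4
tcp_pos: [0.5104, 0.2706, 0.3016]
eef_rot: [-180.0, 0.0, -89.5]
contact_force: [-0.1, 0.3, 0.4]
gripper_width: 0.0264
gripper_force: 0.0
```

```bash
python3 - <<'E'
from h import *
np.set_printoptions(precision=4,suppress=True)
d=cap('wrist','w1.png');s=get_state();print(s['time_s'],s['tcp_pos'],s['eef_rot'],s['joints'])
for n in ('carton','flap_left','drift_1'):
    for r in optics.look_for('wrist',n): print(n,np.round(r['location'],3),round(r['p'],2),proj(d,r['location']).round())
E
```

```text
2.45 [0.5101 0.2712 0.3016] [179.9977   0.0132 -89.3839] [ 47.3843   9.1162  -5.012   -0.011  -75.8638 -46.7655]
carton [0.508 0.264 0.086] 0.64 [276. 173.]
flap_left [0.532 0.343 0.118] 0.6 [254. 249.]
drift_1 [0.49  0.328 0.042] 0.84 [289. 215.]
drift_1 [0.767 0.192 0.015] 0.61 [ 71. 105.]
drift_1 [0.535 0.325 0.039] 0.59 [255. 212.]
drift_1 [0.58  0.318 0.042] 0.57 [220. 207.]
drift_1 [0.44  0.342 0.041] 0.57 [326. 225.]
```

View pics/w1.png

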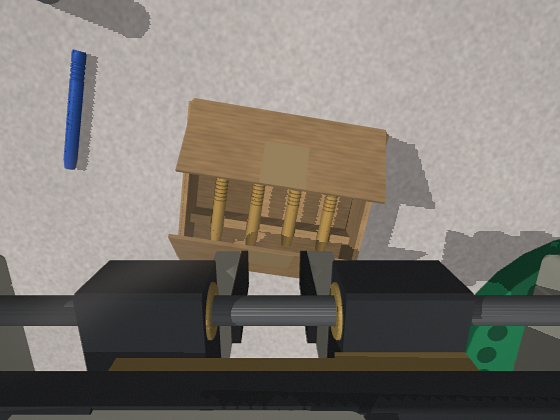

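The wrist view shows the right flap (hinge (192,99)–(387,130), free edge (178,170)–(384,203)) and four drifts between the flaps; blue rod at (75,110). An enlarged composite of top and scene will give the carton fit.

```bash
python3 - <<'E'
import cv2,numpy as np
t=cv2.imread('pics/top0.png')[175:300,100:220];s=cv2.imread('pics/scene0.png')[155:255,320:420]
t=cv2.resize(t,(384,400),interpolation=cv2.INTER_CUBIC)  #3.2
s=cv2.resize(s,(400,400),interpolation=cv2.INTER_CUBIC)  #4
cv2.imwrite('pics/comp1.png',np.hstack([t,s]))
E
```

```text
(no output)
```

View pics/comp1.png

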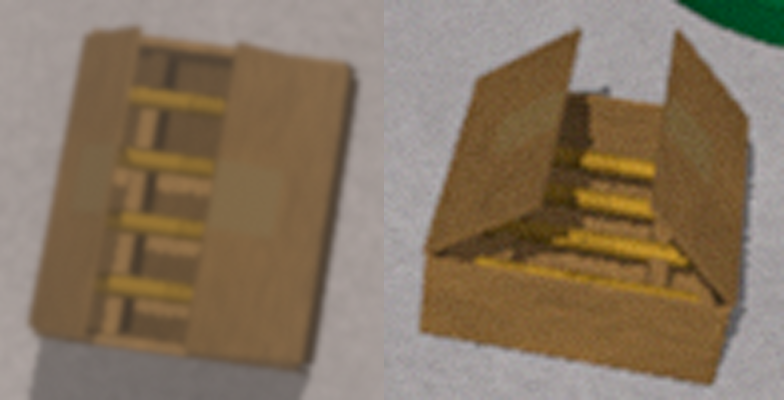

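The composite shows the right flap's edge corners at scene (369,162.5)/(360,207) and the left flap's at (393.5,163)/(391,213). Fitting the pose and both angles.

```bash
cat > fit.py <<'E'
from h import *
from scipy.optimize import least_squares
S=lambda X,Y:(320+(X-384)/4,155+Y/4); T=lambda X,Y:(100+X/3.2,175+Y/3.2)
ds,dt,dw=optics.capture('scene'),optics.capture('top'),optics.capture('wrist')
# key: side, h(inge)/f(ree)/b(ase), ysign
# carton x~world +y; y ~ world -x -> near scene (+x) is y=-
O=[(ds,'R','f',1,S(580,30)),(ds,'R','f',-1,S(545,208)),(ds,'R','h',1,S(478,78)),(ds,'R','h',-1,S(428,252)),
(ds,'L','f',1,S(678,32)),(ds,'L','f',-1,S(668,232)),(ds,'L','h',1,S(748,120)),(ds,'L','h',-1,S(724,300)),
(ds,'R','b',-1,S(422,332)),(ds,'L','b',-1,S(712,382)),
(dt,'R','f',-1,T(238,45)),(dt,'R','f',1,T(187,352)),(dt,'R','h',-1,T(355,65)),(dt,'R','h',1,T(310,365)),
(dt,'L','f',-1,T(138,28)),(dt,'L','f',1,T(95,335)),(dt,'L','h',-1,T(85,35)),(dt,'L','h',1,T(32,330)),
(dw,'R','h',-1,(192,99)),(dw,'R','h',1,(387,130)),(dw,'R','f',-1,(178,170)),(dw,'R','f',1,(384,203))]
def pt(q,side,k,ys):
    sg=1 if side=='L' else -1; th=q[3] if side=='L' else q[4]
    if k=='b': p=(sg*.098,ys*.112,0)
    else:
        r=.09 if k=='f' else 0
        p=(sg*(.098-r*np.cos(th)),ys*.109,.066+r*np.sin(th))
    c,s=np.cos(q[2]),np.sin(q[2]);return np.array([q[0]+c*p[0]-s*p[1],q[1]+s*p[0]+c*p[1],p[2]])
f=lambda q:np.concatenate([(proj(d,pt(q,a,k,y))-uv) for d,a,k,y,uv in O])
r=least_squares(f,[.51,.3,np.pi/2,.8,.6],loss='soft_l1')
print(r.x.round(4),np.degrees(r.x[2]));print(f(r.x).reshape(-1,2).round(1).tolist())
E
python3 fit.py
```

```text
[0.5048 0.2986 1.4282 0.8424 0.6482] 81.82835913942607
[[-0.1, 0.3], [-0.8, -0.5], [-0.5, 0.4], [-1.0, 0.4], [-1.5, -1.0], [-4.8, -6.4], [-1.9, -0.7], [1.3, 1.3], [-1.3, -0.4], [-0.3, 0.3], [-1.4, -0.8], [-1.9, -0.3], [-3.2, 1.4], [-3.4, -0.8], [0.3, -0.2], [-4.2, 1.4], [0.6, 0.6], [-0.2, -0.5], [3.0, -0.0], [-1.9, -0.2], [-0.8, 0.9], [0.3, -0.6]]
```

send_rows(moves=[{"slide":[-0.05,0.01,0.12],"turn":0.03,"gripper":0},{"slide":[-0.1,0.02,0.24],"turn":0.06,"gripper":0},{"slide":[-0.2,0.027,0.4],"turn":0.098,"gripper":0},{"slide":[-0.225,0.027,0.6],"turn":0.098,"gripper":0},{"slide":[-0.225,0.027,0.6],"turn":0.098,"gripper":0}])

```text
time_s: 3.17
tcp_pos: [0.5029, 0.3041, 0.2058]
eef_rot: [179.6, -0.3, -98.2]
contact_force: [0.2, -1.3, -1.9]
gripper_width: 0.0016
gripper_force: 0.0
```

send_rows(moves=[{"slide":[0,0,0.15],"turn":0,"gripper":0},{"slide":[0,0,0.3],"turn":0,"gripper":0},{"slide":[0,0,0.5],"turn":0,"gripper":0},{"slide":[0,0,0.7],"turn":0,"gripper":0},{"slide":[0,0,0.775],"turn":0,"gripper":0}])

```text
time_s: 3.58
tcp_pos: [0.5045, 0.3036, 0.0928]
eef_rot: [179.8, -0.2, -98.2]
contact_force: [-0.4, 0.0, 0.4]
gripper_width: 0.0005
gripper_force: 0.0
```

send_rows(moves=[{"slide":[0.08,0,0],"turn":0,"gripper":0},{"slide":[0.16,0,-0.02],"turn":0,"gripper":0},{"slide":[0.24,0,-0.05],"turn":0,"gripper":0},{"slide":[0.32,0,-0.08],"turn":0,"gripper":0},{"slide":[0.4,0,-0.1],"turn":0,"gripper":0}])

```text
time_s: 4.0
tcp_pos: [0.4983, 0.2451, 0.1135]
eef_rot: [-179.8, 0.2, -98.2]
contact_force: [0.1, 1.4, -0.0]
gripper_width: 0.0005
gripper_force: 0.4
```

send_rows(moves=[{"slide":[0.08,0,0],"turn":0,"gripper":0},{"slide":[0.16,0,-0.02],"turn":0,"gripper":0},{"slide":[0.24,0,-0.03],"turn":0,"gripper":0},{"slide":[0.3,0,-0.03],"turn":0,"gripper":0},{"slide":[0.33,0,-0.03],"turn":0,"gripper":0}])

```text
time_s: 4.42
tcp_pos: [0.4898, 0.1946, 0.1148]
eef_rot: [180.0, -0.0, -98.2]
contact_force: [0.9, 1.4, -0.9]
gripper_width: 0.0005
gripper_force: 0.3
```

send_rows(moves=[{"slide":[-0.15,0,0],"turn":0,"gripper":0},{"slide":[-0.35,0,0.05],"turn":0,"gripper":0},{"slide":[-0.55,0,0.1],"turn":0,"gripper":0},{"slide":[-0.7,0,0.1],"turn":0,"gripper":0},{"slide":[-0.75,0,0.1],"turn":0,"gripper":0}])

```text
time_s: 4.83
tcp_pos: [0.5066, 0.3098, 0.0988]
eef_rot: [180.0, -0.1, -98.1]
contact_force: [0.3, 0.9, 0.7]
gripper_width: 0.0004
gripper_force: 0.0
```

send_rows(moves=[{"slide":[-0.08,0,0],"turn":0,"gripper":0},{"slide":[-0.16,0,0],"turn":0,"gripper":0},{"slide":[-0.24,0,-0.03],"turn":0,"gripper":0},{"slide":[-0.3,0,-0.06],"turn":0,"gripper":0},{"slide":[-0.34,0,-0.1],"turn":0,"gripper":0}])

```text
time_s: 5.25
tcp_pos: [0.5137, 0.359, 0.1152]
eef_rot: [180.0, -0.0, -98.2]
contact_force: [0.8, 0.1, 0.2]
gripper_width: 0.0003
gripper_force: 0.2
```

send_rows(moves=[{"slide":[-0.08,0,0],"turn":0,"gripper":0},{"slide":[-0.16,0,0],"turn":0,"gripper":0},{"slide":[-0.22,0,0],"turn":0,"gripper":0},{"slide":[-0.28,0,0],"turn":0,"gripper":0},{"slide":[-0.29,0,0],"turn":0,"gripper":0}])

```text
time_s: 5.67
tcp_pos: [0.5197, 0.4025, 0.1143]
eef_rot: [180.0, -0.0, -98.1]
contact_force: [0.3, 0.0, 0.3]
gripper_width: 0.0003
gripper_force: 0.3
```

send_rows(moves=[{"slide":[0.15,0,-0.1],"turn":0,"gripper":0.3},{"slide":[0.4,0,-0.3],"turn":0,"gripper":0.3},{"slide":[0.65,0,-0.5],"turn":0,"gripper":0.3},{"slide":[0.88,0,-0.75],"turn":0,"gripper":0.3},{"slide":[1,0,-0.95],"turn":0,"gripper":0.3}])

```text
time_s: 6.08
tcp_pos: [0.4984, 0.2591, 0.2455]
eef_rot: [179.9, -0.1, -98.2]
contact_force: [1.4, 0.3, 0.5]
gripper_width: 0.0245
gripper_force: 0.0
```

```bash
python3 - <<'E'
from h import *
np.set_printoptions(precision=4,suppress=True)
d=cap('wrist','w2.png');s=get_state();print(s['time_s'],s['tcp_pos'],s['eef_rot'])
for r in optics.look_for('wrist','drift_1'): print(np.round(r['location'],3),round(r['p'],2),proj(d,r['location']).round())
E
```

```text
6.1333 [0.5006 0.2575 0.2541] [-179.64      0.2659  -98.2074]
[0.762 0.191 0.014] 0.93 [ 39. 152.]
[0.484 0.289 0.041] 0.87 [290. 206.]
[0.435 0.294 0.041] 0.82 [334. 203.]
[0.573 0.273 0.044] 0.58 [209. 204.]
[0.529 0.283 0.044] 0.55 [250. 206.]
```

View pics/w2.png

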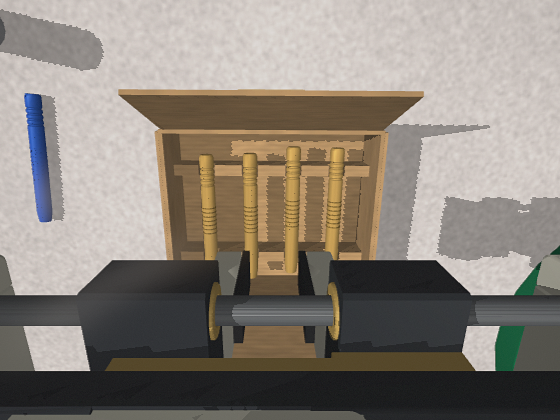

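The wrist view shows all four drifts lying in notches, with tips at about (206,155), (249,153), (293,147), (337,149), and the right flap open; blue rod at far left. Now comparing with the carton fit.

```bash
python3 - <<'E'
from h import *
np.set_printoptions(precision=4,suppress=True)
C=np.array([.5048,.2986]);a=np.radians(81.83);u=np.array([np.cos(a),np.sin(a)]);v=np.array([-u[1],u[0]])
fr=lambda p:np.array([(p[:2]-C)@u,(p[:2]-C)@v])*1000
d=cap('wrist')
for t in [(206,155),(249,153),(293,147),(337,149)]: print('tip',fr(onz(d,*t,.036)))
for r in optics.look_for('wrist','drift_1'): print(fr(np.array(r['location'])))
# carton rim corners by eye (wrist)
for t in [(157,131),(388,131)]: print('rim',fr(onz(d,*t,.066)))
print('top');dt=cap('top','top2.png')
for r in optics.look_for('top','drift_1'): print(fr(np.array(r['location'])),np.round(r['location'],3))
# two-view triangulated heights: column cuts in wrist, brass line
h=hsv(d)
for row in (175,195): print(row,h[row,195:350:4].tolist())
E
```

```text
tip [-64.6793 -79.0573]
tip [-66.8458 -31.0789]
tip [-73.3908  17.6839]
tip [-71.1417  66.3218]
[-14.3482 -69.6459]
[-10.8808  68.7515]
[ -7.6061 -23.7217]
[ -69.0937 -270.9691]
[-13.0097  18.8424]
rim [ -93.2416 -120.5305]
rim [-92.8874 110.8279]
top
[-27.1452  70.1544] [0.432 0.282 0.039]
[-326.9906 -107.1564] [ 0.564 -0.04   0.015]
[ -62.5479 -268.0088] [0.761 0.199 0.012]
[-42.202   23.0364] [0.476 0.26  0.041]
[-30.9945 -27.5846] [0.528 0.264 0.037]
[-38.1188 -72.9576] [0.572 0.25  0.039]
175 [[16, 110, 128], [16, 109, 129], [17, 109, 131], [19, 141, 147], [20, 141, 172], [19, 135, 134], [16, 109, 129], [17, 111, 129], [16, 110, 125], [17, 112, 123], [17, 110, 125], [16, 109, 126], [16, 108, 127], [17, 115, 129], [19, 143, 212], [19, 143, 176], [20, 136, 118], [16, 111, 181], [17, 111, 179], [17, 113, 129], [17, 108, 125], [16, 109, 124], [16, 109, 124], [16, 111, 177], [19, 143, 171], [19, 142, 169], [19, 141, 152], [19, 133, 123], [17, 114, 186], [16, 108, 127], [16, 108, 127], [16, 108, 125], [16, 105, 126], [16, 113, 179], [16, 111, 189], [19, 142, 185], [20, 142, 191], [19, 140, 146], [16, 111, 189]]
195 [[16, 107, 131], [17, 108, 135], [16, 109, 133], [20, 143, 175], [19, 143, 201], [20, 142, 178], [19, 138, 111], [16, 110, 134], [16, 108, 132], [16, 110, 130], [16, 108, 132], [16, 107, 131], [17, 108, 130], [16, 105, 124], [20, 142, 197], [20, 142, 192], [19, 139, 145], [17, 111, 183], [16, 112, 186], [16, 112, 196], [17, 111, 135], [16, 110, 132], [17, 110, 130], [17, 108, 127], [19, 142, 183], [19, 142, 197], [19, 139, 176], [17, 114, 155], [16, 111, 179], [16, 111, 126], [16, 110, 128], [16, 109, 129], [17, 110, 130], [16, 112, 184], [19, 136, 150], [19, 143, 205], [19, 142, 200], [19, 143, 141], [16, 108, 135]]
```

send_rows(moves=[{"slide":[-0.2,0,-0.1],"turn":0,"gripper":0.3},{"slide":[-0.4,0,-0.2],"turn":0,"gripper":0.3},{"slide":[-0.55,0,-0.3],"turn":0,"gripper":0.3},{"slide":[-0.55,0,-0.3],"turn":0,"gripper":0.3},{"slide":[-0.55,0,-0.3],"turn":0,"gripper":0.3}])

```text
time_s: 6.8
tcp_pos: [0.511, 0.3446, 0.2886]
eef_rot: [179.9, -0.1, -98.1]
contact_force: [-0.3, -0.5, -0.6]
gripper_width: 0.0262
gripper_force: 0.0
```

```bash
cat >> h.py <<'E'
def brass(d): 
    h=hsv(d);m=((h[:,:,0]>=17)&(h[:,:,0]<=22)&(h[:,:,1]>128)&(h[:,:,1]<165)).astype(np.uint8)
    return cv2.morphologyEx(m,cv2.MORPH_CLOSE,np.ones((5,3),np.uint8))
def blobs(d,z,amin=150):
    m=brass(d);n,l,st,c=cv2.connectedComponentsWithStats(m);out=[]
    for i in range(1,n):
        if st[i,4]<amin: continue
        v,u=np.nonzero(l==i);P=np.array([onz(d,a,b,z)[:2] for a,b in zip(u,v)],np.float32)*1000
        out.append((cv2.minAreaRect(P),st[i]))
    return out
E
python3 - <<'E'
from h import *
np.set_printoptions(precision=4,suppress=True)
C=np.array([.5048,.2986]);a=np.radians(81.83);u=np.array([np.cos(a),np.sin(a)]);v=np.array([-u[1],u[0]])
fr=lambda p:np.array([(p[:2]-C)@u,(p[:2]-C)@v])*1000
for i in range(4): d=cap('wrist','w3.png')
print(get_state()['tcp_pos'])
for r,st in blobs(d,.036): print(np.round(r[0],1),np.round(r[1],1),round(r[2],1),fr(np.array(r[0])/1000).round(1),st[:4])
E
```

```text
[0.5108 0.3422 0.289 ]
[482.9 299.5] [151.3  15.7] 81.4 [-2.3 21.8] [284  67  16 130]
[435.8 307.5] [151.6  16. ] 81.4 [-1.  69.5] [323  68  19 130]
[578.8 293.9] [150.7  16. ] 81.6 [  5.8 -74. ] [202  75  19 128]
[531.4 299.5] [150.6  15.9] 81.3 [  4.7 -26.2] [244  74  15 128]
[626.4 526.4] [92.4 14.9] 77.5 [242.8 -88. ] [206 283  12  57]
[451.6 551.2] [94. 15.] 86.1 [242.4  88.6] [330 282  12  58]
[521.1 628.5] [ 30.9 555.9] 81.7 [328.9  30.7] [109 353 370  18]
```

View pics/w3.png

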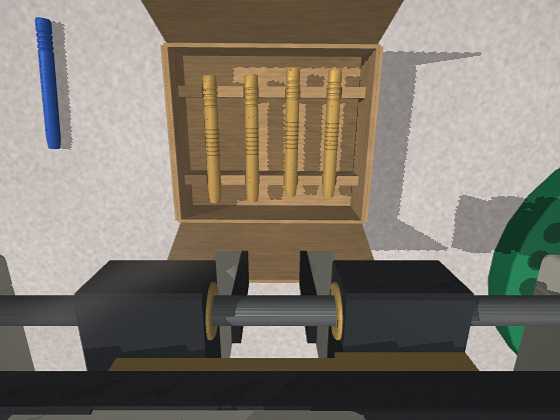

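All four drifts are clear at (213,138), (252,138), (292,132), (331,133), both flaps are open, and the blob lengths (151 mm) and diameters (16 mm) confirm the axis height. On to the loose drift and rack.

send_rows(moves=[{"slide":[0.15,-0.04,0],"turn":0,"gripper":0.6},{"slide":[0.35,-0.1,0],"turn":0,"gripper":0.6},{"slide":[0.55,-0.15,0],"turn":0,"gripper":0.6},{"slide":[0.77,-0.22,0],"turn":0,"gripper":0.6},{"slide":[0.97,-0.27,0],"turn":0,"gripper":0.6}])

```text
time_s: 7.42
tcp_pos: [0.5303, 0.1908, 0.29]
eef_rot: [180.0, -0.0, -98.2]
contact_force: [-0.2, 0.8, 0.1]
gripper_width: 0.0507
gripper_force: 0.0
```

send_rows(moves=[{"slide":[0.2,-0.05,0],"turn":0,"gripper":0.6},{"slide":[0.4,-0.11,0],"turn":0,"gripper":0.6},{"slide":[0.6,-0.17,0],"turn":0,"gripper":0.6},{"slide":[0.8,-0.22,0],"turn":0,"gripper":0.6},{"slide":[1,-0.27,0],"turn":0,"gripper":0.6}])

```text
time_s: 7.83
tcp_pos: [0.5487, 0.0367, 0.2901]
eef_rot: [180.0, -0.0, -98.2]
contact_force: [0.6, 1.0, -0.2]
gripper_width: 0.0521
gripper_force: 0.0
```

send_rows(moves=[{"slide":[0.2,-0.05,0],"turn":0,"gripper":0.6},{"slide":[0.4,-0.11,0],"turn":0,"gripper":0.6},{"slide":[0.6,-0.17,0],"turn":0,"gripper":0.6},{"slide":[0.81,-0.27,0],"turn":0,"gripper":0.6},{"slide":[0.81,-0.27,0],"turn":0,"gripper":0.6}])

```text
time_s: 8.25
tcp_pos: [0.5721, -0.0921, 0.2897]
eef_rot: [179.9, -0.1, -98.4]
contact_force: [0.0, 0.9, -0.1]
gripper_width: 0.0526
gripper_force: 0.0
```

```bash
python3 - <<'E'
from h import *
np.set_printoptions(precision=4,suppress=True)
for i in range(3): d=cap('wrist','w4.png')
s=get_state();print(s['tcp_pos'],s['eef_rot'])
for r,st in blobs(d,.008): print(np.round(r[0],1),np.round(r[1],1),round(r[2],1),st[:4])
print(plan(.49,-.33,.29))
E
```

```text
[ 0.5715 -0.0879  0.2898] [179.9459  -0.0025 -98.3042]
[ 756.7 -135.3] [97.4 26. ] 5.3 [ 92 137  74  32]
[524.4 -30.6] [61.7 12.8] 0.0 [291 198  46  11]
[621.6 -45.6] [14.3 41.4] 81.6 [227 200  31  11]
[435.4 152.3] [ 26.5 102.6] 1.1 [375 282  20  58]
[775.9 116.8] [71.5 24.5] 75.5 [153 299  17  41]
[493.7 236.7] [ 35.1 596.3] 81.5 [166 352 370  19]
(array([ 1.675,  0.305, -0.001]), None, array([179.95,  -0.  , -98.3 ]), array([ 0.5715, -0.0879,  0.2898]))
```

send_rows(moves=[{"slide":[0.2,0.05,0],"turn":0,"gripper":0.6},{"slide":[0.4,0.1,0],"turn":0,"gripper":0.6},{"slide":[0.6,0.15,0],"turn":0,"gripper":0.6},{"slide":[0.8,0.2,0],"turn":0,"gripper":0.6},{"slide":[1,0.25,0],"turn":0,"gripper":0.6}])

```text
time_s: 8.82
tcp_pos: [0.5129, -0.2302, 0.2905]
eef_rot: [-180.0, 0.0, -98.1]
contact_force: [0.6, 0.3, -0.0]
gripper_width: 0.0523
gripper_force: 0.0
```

send_rows(moves=[{"slide":[0.2,0,0],"turn":0,"gripper":0.6},{"slide":[0.4,0,0],"turn":0,"gripper":0.6},{"slide":[0.6,0,0],"turn":0,"gripper":0.6},{"slide":[0.6,0,0],"turn":0,"gripper":0.6},{"slide":[0.6,0,0],"turn":0,"gripper":0.6}])

```text
time_s: 9.23
tcp_pos: [0.5004, -0.3196, 0.2899]
eef_rot: [180.0, 0.0, -98.3]
contact_force: [0.4, 0.1, -0.2]
gripper_width: 0.0529
gripper_force: 0.0
```

```bash
python3 - <<'E'
from h import *
np.set_printoptions(precision=4,suppress=True)
for i in range(3): d=cap('wrist','w5.png')
s=get_state();print(s['tcp_pos'],s['eef_rot'])
h=hsv(d);m=(abs(h[:,:,0].astype(int)-75)<15)&(h[:,:,1]>120)
print(rect(d,m,.008))
for r in optics.look_for('wrist','jaw_1a')+optics.look_for('wrist','rack'): print(np.round(r['location'],3),round(r['p'],2),proj(d,r['location']).round())
E
```

```text
[ 0.5011 -0.3181  0.2904] [-179.9887    0.0129  -98.1204]
(((494.9927978515625, -275.1237487792969), (290.55096435546875, 65.99076843261719), 7.86407995223999), 9006)
[ 0.597 -0.312  0.045] 0.77 [198. 190.]
[ 0.486 -0.28   0.004] 0.74 [289. 194.]
```

View pics/w5.png

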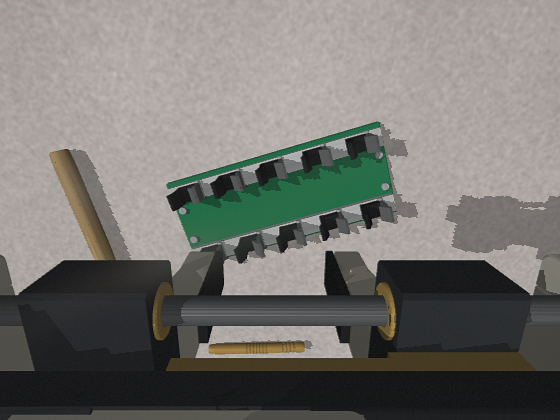

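The rack is seen with its plate from (168,186) to (380,124); hammer handle at (80,200), loose drift at (257,348). Aligning yaw with the rack and backing off so it shows whole.

send_rows(moves=[{"slide":[-0.1,0,0],"turn":-0.07,"gripper":0.6},{"slide":[-0.25,0,0],"turn":-0.14,"gripper":0.6},{"slide":[-0.4,0,0],"turn":-0.178,"gripper":0.6},{"slide":[-0.4,0,0],"turn":-0.178,"gripper":0.6},{"slide":[-0.4,0,0],"turn":-0.178,"gripper":0.6}])

```text
time_s: 9.9
tcp_pos: [0.5099, -0.2582, 0.2908]
eef_rot: [-180.0, -0.0, -82.0]
contact_force: [0.6, -0.2, 0.6]
gripper_width: 0.0529
gripper_force: 0.0
```

```bash
python3 - <<'E'
from h import *
np.set_printoptions(precision=4,suppress=True)
for i in range(4): d=cap('wrist')
s=get_state();print(s['tcp_pos'],s['eef_rot'])
h=hsv(d);m=(abs(h[:,:,0].astype(int)-75)<15)&(h[:,:,1]>120)
m=m.astype(np.uint8)
n,l,st,c=cv2.connectedComponentsWithStats(m);
print(st[:, :].tolist()[:8])
v,u=np.nonzero(m);P=np.array([onz(d,a,b,.008)[:2] for a,b in zip(u,v)],np.float32)*1000
k=np.linalg.norm(P-[495,-275],axis=1)<180
print(cv2.minAreaRect(P[k]))
cr=d['img'][40:290,90:450,::-1];cv2.imwrite('pics/w6.png',cv2.resize(cr,(792,550),interpolation=cv2.INTER_CUBIC))
E
```

```text
[ 0.5094 -0.2601  0.2904] [-179.9976   -0.0045  -82.2016]
[[0, 0, 560, 420, 223397], [172, 107, 231, 6, 1051], [175, 132, 225, 52, 10648], [347, 201, 15, 2, 27], [193, 202, 8, 2, 13], [215, 202, 10, 2, 19], [244, 202, 1, 1, 1], [258, 202, 6, 1, 6]]
((495.0669860839844, -277.10675048828125), (290.0432434082031, 124.65281677246094), 8.102560997009277)
```

View pics/w6.png

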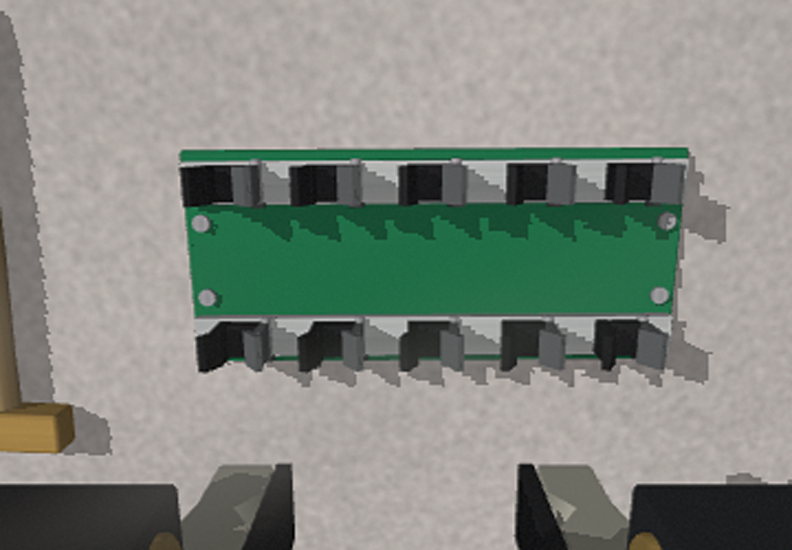

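The rack shows whole and aligned; each clip has a dark prong on the left and a light sloping jaw nose on the right, so rack +y is the tool +y side. Its centre measures (495.1, −277.1), angle 8.1°. Next, a close look at the loose drift.

send_rows(moves=[{"slide":[-0.15,-0.03,0],"turn":-0.076,"gripper":0.6},{"slide":[-0.3,-0.06,0],"turn":-0.152,"gripper":0.6},{"slide":[-0.45,-0.09,0],"turn":-0.228,"gripper":0.6},{"slide":[-0.6,-0.12,0],"turn":-0.304,"gripper":0.6},{"slide":[-0.75,-0.14,0],"turn":-0.38,"gripper":0.6}])

```text
time_s: 10.52
tcp_pos: [0.5149, -0.1452, 0.2902]
eef_rot: [180.0, 0.0, -47.7]
contact_force: [-0.2, 0.0, -0.5]
gripper_width: 0.0524
gripper_force: 0.0
```

send_rows(moves=[{"slide":[-0.11,-0.11,0],"turn":-0.076,"gripper":0.6},{"slide":[-0.22,-0.22,0],"turn":-0.152,"gripper":0.6},{"slide":[-0.34,-0.33,0],"turn":-0.228,"gripper":0.6},{"slide":[-0.45,-0.44,0],"turn":-0.304,"gripper":0.6},{"slide":[-0.56,-0.54,0],"turn":-0.38,"gripper":0.6}])

```text
time_s: 10.93
tcp_pos: [0.5189, -0.0283, 0.2903]
eef_rot: [180.0, -0.0, -13.5]
contact_force: [-0.5, -0.2, 0.3]
gripper_width: 0.0524
gripper_force: 0.0
```

send_rows(moves=[{"slide":[0,0,0],"turn":-0.055,"gripper":0.6},{"slide":[0,0,0],"turn":-0.055,"gripper":0.6},{"slide":[0,0,0],"turn":-0.055,"gripper":0.6},{"slide":[0,0,0],"turn":-0.055,"gripper":0.6},{"slide":[0,0,0],"turn":-0.055,"gripper":0.6}])

```text
time_s: 11.35
tcp_pos: [0.5188, -0.0297, 0.2903]
eef_rot: [180.0, 0.0, -9.0]
contact_force: [0.9, 0.6, 0.4]
gripper_width: 0.0526
gripper_force: 0.0
```

```bash
python3 - <<'E'
from h import *
np.set_printoptions(precision=4,suppress=True)
for i in range(3): d=cap('wrist')
s=get_state();print(s['tcp_pos'],s['eef_rot'])
h=hsv(d);m=((h[:,:,0]>=15)&(h[:,:,0]<=24)&(h[:,:,1]>115)).astype(np.uint8)
v,u=np.nonzero(m);P=np.array([onz(d,a,b,.009)[:2] for a,b in zip(u,v)],np.float32)*1000
k=np.linalg.norm(P-[568,-38],axis=1)<100
print(cv2.minAreaRect(P[k]),k.sum())
for r in optics.look_for('wrist','drift_5'): print(np.round(r['location'],3),round(r['p'],2),proj(d,r['location']).round())
dt=cap('top')
for r in optics.look_for('top','drift_5'): print(np.round(r['location'],3),round(r['p'],2),proj(dt,r['location']).round())
cv2.imwrite('pics/w7.png',d['img'][:,:,::-1])
E
```

```text
[ 0.5188 -0.0295  0.2903] [179.9973   0.0035  -8.9291]
((568.365966796875, -40.18306350708008), (14.952838897705078, 150.64959716796875), 83.56954956054688) 1373
[ 0.573 -0.042  0.017] 0.94 [277. 126.]
[0.53  0.281 0.039] 0.88 [ 32. 203.]
[0.44 0.32 0.04] 0.75 [ 28. 270.]
[0.573 0.265 0.041] 0.59 [ 29. 167.]
[0.482 0.293 0.041] 0.57 [ 35. 239.]
[0.765 0.203 0.011] 0.59 [205. 138.]
```

View pics/w7.png

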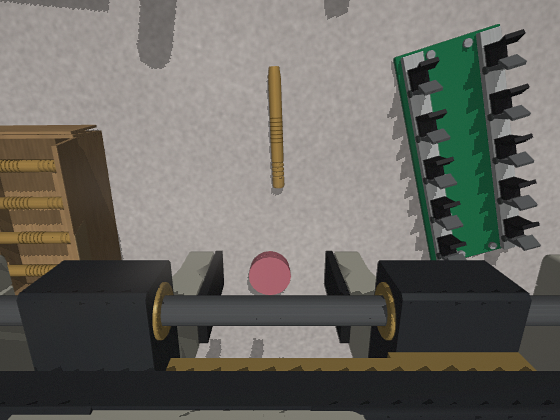

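The crop confirms brass drift_5 at (277,126) lying alone; the blue rod isn't near. Grasping it.

send_rows(moves=[{"slide":[0.1,0.01,0.2],"turn":-0.028,"gripper":0.6},{"slide":[0.2,0.01,0.45],"turn":-0.028,"gripper":0.6},{"slide":[0.338,0.019,0.7],"turn":-0.028,"gripper":0.6},{"slide":[0.338,0.019,0.95],"turn":-0.028,"gripper":0.6},{"slide":[0.338,0.019,0.95],"turn":-0.028,"gripper":0.6}])

```text
time_s: 12.07
tcp_pos: [0.5643, -0.0403, 0.14]
eef_rot: [179.9, 0.7, -6.4]
contact_force: [-2.0, -0.6, -1.7]
gripper_width: 0.0525
gripper_force: 0.0
```

send_rows(moves=[{"slide":[0,0,0.25],"turn":0,"gripper":0.6},{"slide":[0,0,0.5],"turn":0,"gripper":0.6},{"slide":[0,0,0.75],"turn":0,"gripper":0.6},{"slide":[0,0,0.88],"turn":0,"gripper":0.6},{"slide":[0,0,0.942],"turn":0,"gripper":0.6}])

```text
time_s: 12.48
tcp_pos: [0.5675, -0.0397, 0.0051]
eef_rot: [179.9, 0.2, -6.3]
contact_force: [-0.2, 0.8, -0.3]
gripper_width: 0.0527
gripper_force: 0.0
```

send_rows(moves=[{"slide":[0,0,0],"turn":0,"gripper":0.3},{"slide":[0,0,0],"turn":0,"gripper":0},{"slide":[0,0,0],"turn":0,"gripper":0},{"slide":[0,0,0],"turn":0,"gripper":0},{"slide":[0,0,0],"turn":0,"gripper":0}], newtons=45)

```text
time_s: 12.9
tcp_pos: [0.5696, -0.0393, 0.0082]
eef_rot: [-179.9, -0.2, -6.3]
contact_force: [0.8, -0.6, -0.3]
gripper_width: 0.0248
gripper_force: 0.0
```

send_rows(moves=[{"slide":[0,0,0],"turn":0,"gripper":0},{"slide":[0,0,0],"turn":0,"gripper":0},{"slide":[0,0,-0.1],"turn":0,"gripper":0},{"slide":[0,0,-0.3],"turn":0,"gripper":0},{"slide":[0,0,-0.5],"turn":0,"gripper":0}])

```text
time_s: 13.32
tcp_pos: [0.567, -0.0398, 0.0811]
eef_rot: [179.9, 0.2, -6.3]
contact_force: [1.5, -0.1, -2.1]
gripper_width: 0.0143
gripper_force: 45.0
```

```bash
python3 - <<'E'
from h import *
np.set_printoptions(precision=4,suppress=True)
for i in range(3): d=cap('wrist','w8.png')
s=get_state();print(s['tcp_pos'],s['eef_rot'],s['gripper_width'],s['gripper_force'],s['contact_force'])
E
```

```text
[ 0.5701 -0.0392  0.0839] [-179.9021   -0.263    -6.2915] 0.01433567464479219 44.99915957450867 [ 0.025   0.494  -2.5089]
```

View pics/w8.png

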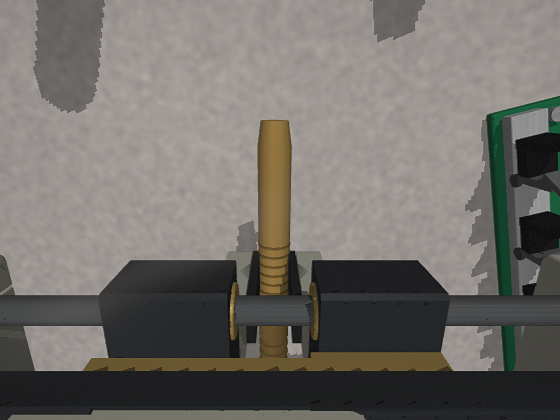

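Held, but close to the fingertips; I'll set it down and regrip about 4.5 mm deeper.

send_rows(moves=[{"slide":[0,0,0.2],"turn":0,"gripper":0},{"slide":[0,0,0.4],"turn":0,"gripper":0},{"slide":[0,0,0.495],"turn":0,"gripper":0},{"slide":[0,0,0.5],"turn":0,"gripper":0},{"slide":[0,0,0.5],"turn":0,"gripper":0.35}])

```text
time_s: 13.88
tcp_pos: [0.5671, -0.0398, 0.0047]
eef_rot: [179.9, 0.2, -6.3]
contact_force: [-0.2, -1.2, 0.2]
gripper_width: 0.018
gripper_force: 0.0
```

send_rows(moves=[{"slide":[0,0,0],"turn":0,"gripper":0.35},{"slide":[0,0,0],"turn":0,"gripper":0.35},{"slide":[0,0,0.01],"turn":0,"gripper":0.35},{"slide":[0,0,0.02],"turn":0,"gripper":0.35},{"slide":[0,0,0.03],"turn":0,"gripper":0.35}])

```text
time_s: 14.3
tcp_pos: [0.5687, -0.0395, 0.0022]
eef_rot: [-180.0, -0.0, -6.3]
contact_force: [0.3, 0.7, -0.3]
gripper_width: 0.031
gripper_force: 0.0
```

send_rows(moves=[{"slide":[0,0,0],"turn":0,"gripper":0.35},{"slide":[0,0,0],"turn":0,"gripper":0},{"slide":[0,0,0],"turn":0,"gripper":0},{"slide":[0,0,0],"turn":0,"gripper":0},{"slide":[0,0,0],"turn":0,"gripper":0}], newtons=50)

```text
time_s: 14.72
tcp_pos: [0.5685, -0.0396, 0.0021]
eef_rot: [-180.0, -0.0, -6.3]
contact_force: [0.1, -0.6, 0.9]
gripper_width: 0.0146
gripper_force: 50.0
```

```bash
python3 - <<'E'
from h import *
np.set_printoptions(precision=4,suppress=True)
s=get_state();print(s['time_s'],s['tcp_pos'],s['eef_rot'],s['gripper_width'],s['gripper_force'],s['contact_force'])
E
```

```text
14.7167 [ 0.5685 -0.0396  0.0021] [-179.9988   -0.0052   -6.3033] 0.014625580653486264 49.99148190021515 [ 0.1465 -0.646   0.9481]
```

send_rows(moves=[{"slide":[0,0,-0.05],"turn":0,"gripper":0},{"slide":[0,0,-0.2],"turn":0,"gripper":0},{"slide":[0,0,-0.45],"turn":0,"gripper":0},{"slide":[0,0,-0.7],"turn":0,"gripper":0},{"slide":[0,0,-1],"turn":0,"gripper":0}])

```text
time_s: 15.13
tcp_pos: [0.5672, -0.0398, 0.1497]
eef_rot: [180.0, 0.1, -6.3]
contact_force: [1.3, 0.5, -3.2]
gripper_width: 0.0146
gripper_force: 50.0
```

send_rows(moves=[{"slide":[0.04,0.14,0],"turn":0.076,"gripper":0},{"slide":[0.08,0.28,0],"turn":0.152,"gripper":0},{"slide":[0.12,0.43,0],"turn":0.228,"gripper":0},{"slide":[0.16,0.57,0],"turn":0.304,"gripper":0},{"slide":[0.207,0.715,0],"turn":0.38,"gripper":0}])

```text
time_s: 15.55
tcp_pos: [0.5871, -0.1503, 0.1492]
eef_rot: [-180.0, 0.0, -40.8]
contact_force: [0.7, 0.3, -3.1]
gripper_width: 0.0148
gripper_force: 50.0
```

send_rows(moves=[{"slide":[0.11,0.1,0],"turn":0.076,"gripper":0},{"slide":[0.23,0.2,0],"turn":0.152,"gripper":0},{"slide":[0.35,0.3,0],"turn":0.228,"gripper":0},{"slide":[0.46,0.39,0],"turn":0.304,"gripper":0},{"slide":[0.576,0.484,0],"turn":0.38,"gripper":0}])

```text
time_s: 15.97
tcp_pos: [0.6057, -0.2618, 0.1489]
eef_rot: [180.0, 0.0, -75.1]
contact_force: [0.1, 0.4, -2.1]
gripper_width: 0.015
gripper_force: 50.0
```

send_rows(moves=[{"slide":[0,0,0],"turn":0.07,"gripper":0},{"slide":[0,0,0.1],"turn":0.08,"gripper":0},{"slide":[0,0,0.2],"turn":0.08,"gripper":0},{"slide":[0,0,0.3],"turn":0.08,"gripper":0},{"slide":[0,0,0.3],"turn":0.08,"gripper":0}])

```text
time_s: 16.38
tcp_pos: [0.6037, -0.2603, 0.1005]
eef_rot: [179.7, 0.1, -82.0]
contact_force: [-1.3, 0.9, -3.5]
gripper_width: 0.0148
gripper_force: 50.0
```

```bash
cat > st.py <<'E'
from h import *
import sys
np.set_printoptions(precision=4,suppress=True)
RC=np.array([.4951,-.2771]);a=np.radians(8.1);ry=-np.array([np.cos(a),np.sin(a)]);
def station(k): return RC+ry*(k-3)*.056
E
python3 - <<'E'
from st import *
for i in range(3): d=cap('wrist','w9.png')
s=get_state();print(s['time_s'],s['tcp_pos'],s['eef_rot'],s['gripper_width'],s['gripper_force'])
p=station(1);print(p,plan(*p,.085,-81.9))
m=brass(d)
for row in (140,170,200,230):
    u=np.nonzero(m[row,200:350])[0]+200;print(row,u.min(),u.max(),u.mean())
for x in(.04,.06): print(proj(d,s['tcp_pos']+R.from_euler('xyz',s['eef_rot'],degrees=True).apply([x,0,-.006])))
E
```

```text
16.5333 [ 0.6064 -0.261   0.1045] [-179.9891   -0.0209  -81.8816] 0.014650744251425202 49.989758133888245
[ 0.606  -0.2613] (array([0.002, 0.003, 0.13 ]), np.float64(0.0002049394231526157), array([-179.99,   -0.02,  -81.88]), array([ 0.6064, -0.261 ,  0.1045]))
140 259 289 274.0
170 257 291 274.0
200 258 290 274.0
230 259 289 274.0
[272.8354 195.3412]
[272.7719 152.3441]
```

View pics/w9.png

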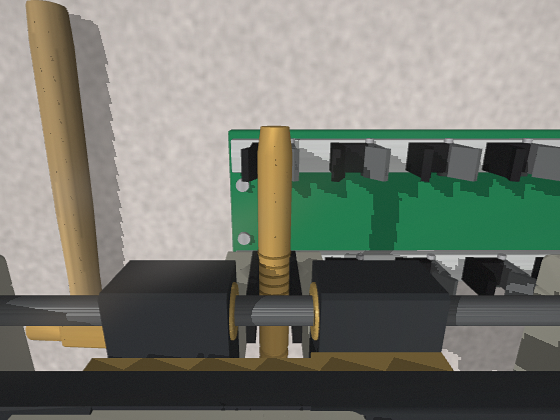

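The held drift hangs over station 1 (drift at col 274, plate's left edge about col 230, prong at 242–258 and jaw to 299). Refining the lateral offset from the plate edge.

```bash
python3 - <<'E'
from st import *
d=cap('wrist');s=get_state();T=R.from_euler('xyz',s['eef_rot'],degrees=True)
h=hsv(d);m=(abs(h[:,:,0].astype(int)-75)<15)&(h[:,:,1]>120)
loc=lambda p:T.inv().apply(p-s['tcp_pos'])*1000
for row in (131,134,180,200,220,245):
    u=np.nonzero(m[row])[0].min();print(row,u,d['img'][row,u-3:u+3].tolist(),loc(onz(d,u-.5,row,.008)))
# front plate edge row
for col in (310,400,500):
    v=np.nonzero(m[:,col])[0].min();print(col,v,loc(onz(d,col,v-.5,.008)))
E
```

```text
131 231 [[205, 197, 193], [210, 199, 195], [86, 137, 103], [28, 114, 70], [28, 114, 71], [30, 115, 73]] [ 61.9627 -31.8975  97.0061]
134 230 [[198, 192, 187], [202, 191, 189], [124, 145, 131], [47, 120, 81], [34, 124, 80], [36, 127, 81]] [ 59.7833 -32.7263  97.0056]
180 232 [[204, 196, 191], [212, 200, 196], [100, 138, 115], [37, 119, 78], [36, 124, 81], [38, 124, 82]] [ 24.8787 -32.5596  96.9824]
200 233 [[202, 194, 190], [209, 198, 196], [87, 129, 99], [42, 123, 79], [48, 126, 83], [50, 127, 85]] [  8.7811 -32.3797  96.9716]
220 234 [[198, 188, 185], [161, 164, 157], [81, 130, 97], [65, 128, 89], [65, 128, 89], [68, 129, 91]] [ -7.9201 -32.1931  96.9603]
245 235 [[203, 194, 189], [168, 168, 163], [81, 130, 96], [59, 124, 85], [63, 127, 87], [62, 127, 86]] [-29.6984 -32.1556  96.9459]
310 130 [63.0176 27.0866 96.9388]
400 130 [62.9827 93.8139 96.8619]
500 130 [ 62.9439 167.9561  96.7765]
```

send_rows(moves=[{"slide":[0,0.004,0.1],"turn":0,"gripper":0},{"slide":[0,0.004,0.2],"turn":0,"gripper":0},{"slide":[0,0.004,0.3],"turn":0,"gripper":0},{"slide":[0,0.004,0.34],"turn":0,"gripper":0},{"slide":[0,0.004,0.36],"turn":0,"gripper":0}], newtons=60)

```text
time_s: 17.0
tcp_pos: [0.6055, -0.2609, 0.0496]
eef_rot: [180.0, 0.0, -81.9]
contact_force: [0.4, -0.8, -3.0]
gripper_width: 0.0147
gripper_force: 60.0
```

send_rows(moves=[{"slide":[0,0,0.02],"turn":0,"gripper":0},{"slide":[0,0,0.04],"turn":0,"gripper":0},{"slide":[0,0,0.06],"turn":0,"gripper":0},{"slide":[0,0,0.08],"turn":0,"gripper":0},{"slide":[0,0,0.08],"turn":0,"gripper":0}])

```text
time_s: 17.42
tcp_pos: [0.6073, -0.2614, 0.0391]
eef_rot: [-179.8, -0.1, -81.9]
contact_force: [2.9, 0.4, 1.3]
gripper_width: 0.0145
gripper_force: 60.0
```

send_rows(moves=[{"slide":[0,0,0.01],"turn":0,"gripper":0},{"slide":[0,0,0.02],"turn":0,"gripper":0},{"slide":[0,0,0.03],"turn":0,"gripper":0},{"slide":[0,0,0.04],"turn":0,"gripper":0},{"slide":[0,0,0.05],"turn":0,"gripper":0}])

```text
time_s: 17.83
tcp_pos: [0.6052, -0.2608, 0.0299]
eef_rot: [179.9, 0.0, -81.9]
contact_force: [-2.5, 5.0, 13.7]
gripper_width: 0.014
gripper_force: 60.0
```

send_rows(moves=[{"slide":[0,0,0.008],"turn":0,"gripper":0},{"slide":[0,0,0.016],"turn":0,"gripper":0},{"slide":[0,0,0.016],"turn":0,"gripper":0},{"slide":[0,0,0.016],"turn":0,"gripper":0},{"slide":[0,0,0.016],"turn":0,"gripper":0}])

```text
time_s: 18.25
tcp_pos: [0.6052, -0.2608, 0.0299]
eef_rot: [180.0, -0.0, -81.9]
contact_force: [-3.8, 5.1, 16.4]
gripper_width: 0.0145
gripper_force: 60.0
```

```bash
python3 - <<'E'
from st import *
d=cap('wrist');s=get_state();print(s['tcp_pos'],s['contact_force'],s['moment'],s['eef_rot'])
cv2.imwrite('pics/w10.png',cv2.resize(d['img'][60:300,180:380,::-1],(500,600),interpolation=cv2.INTER_CUBIC))
E
```

```text
[ 0.6053 -0.2608  0.0299] [-3.4994  5.2954 15.9896] [2.1431 1.3443 0.0368] [179.9915  -0.0162 -81.8513]
```

View pics/w10.png

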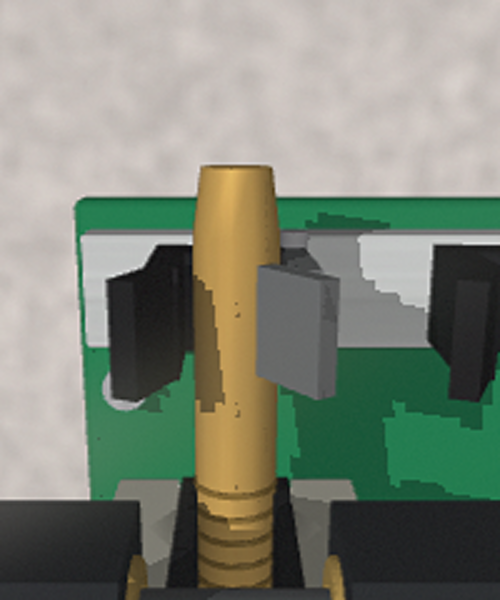

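send_rows(moves=[{"slide":[0,0,0.01],"turn":0,"gripper":0},{"slide":[0,0,0.02],"turn":0,"gripper":0},{"slide":[0,0,0.03],"turn":0,"gripper":0},{"slide":[0,0,0.03],"turn":0,"gripper":0},{"slide":[0,0,0.03],"turn":0,"gripper":0}])

```text
time_s: 18.72
tcp_pos: [0.6054, -0.2608, 0.0295]
eef_rot: [-179.9, -0.1, -81.8]
contact_force: [-14.0, 12.7, 46.5]
gripper_width: 0.0144
gripper_force: 60.0
```

```bash
python3 - <<'E'
from st import *
s=get_state();print(s['tcp_pos'],s['contact_force'],s['moment'])
d=cap('scene')
P=proj(d,[.606,-.261,.036]).astype(int);print(P)
x,y=P;cv2.imwrite('pics/s2.png',cv2.resize(d['img'][y-35:y+25,x-40:x+40,::-1],(800,600),interpolation=cv2.INTER_CUBIC))
E
```

```text
[ 0.6054 -0.2608  0.0295] [-13.982   12.7028  46.4868] [ 4.6118  5.3878 -0.0012]
[170 215]
```

View pics/s2.png

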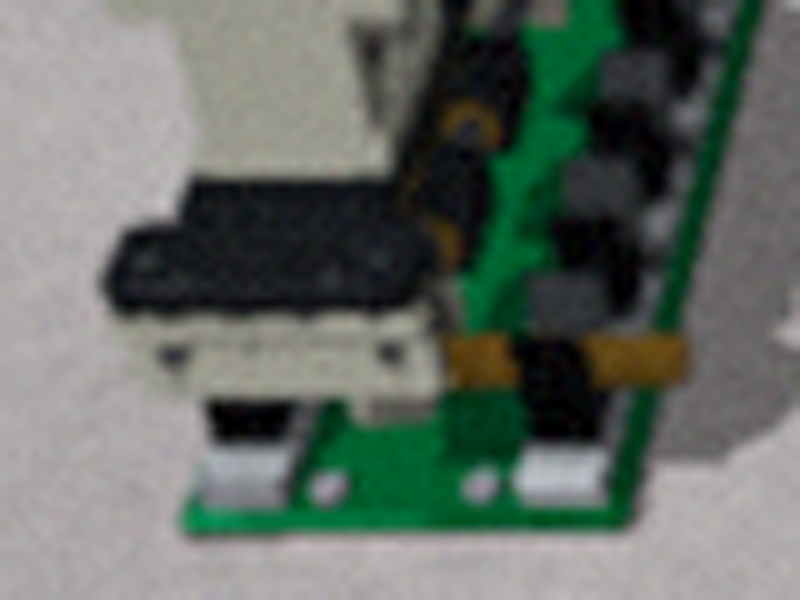

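The force rose to 46 N with no further travel, so the drift is bottomed: home. The scene crop shows its near end (640,360) level under the jaw. Releasing and verifying from above on the way to the carton.

send_rows(moves=[{"slide":[0,0,-0.01],"turn":0,"gripper":0},{"slide":[0,0,-0.03],"turn":0,"gripper":0.3},{"slide":[0,0,-0.03],"turn":0,"gripper":0.3},{"slide":[0,0,-0.03],"turn":0,"gripper":0.3},{"slide":[0,0,-0.03],"turn":0,"gripper":0.3}])

```text
time_s: 19.18
tcp_pos: [0.6046, -0.261, 0.027]
eef_rot: [179.9, 0.0, -81.9]
contact_force: [0.3, -0.2, 0.1]
gripper_width: 0.026
gripper_force: 0.0
```

send_rows(moves=[{"slide":[0,0,-0.1],"turn":0,"gripper":0.3},{"slide":[0,0,-0.3],"turn":0,"gripper":0.3},{"slide":[0,0,-0.55],"turn":0,"gripper":0.3},{"slide":[0,0,-0.8],"turn":0,"gripper":0.3},{"slide":[0,0,-1],"turn":0,"gripper":0.3}])

```text
time_s: 19.6
tcp_pos: [0.6055, -0.2613, 0.1796]
eef_rot: [180.0, -0.0, -81.9]
contact_force: [1.1, 0.5, 1.0]
gripper_width: 0.0264
gripper_force: 0.0
```

send_rows(moves=[{"slide":[-0.1,0,-0.1],"turn":0,"gripper":0.3},{"slide":[-0.25,0,-0.25],"turn":0,"gripper":0.3},{"slide":[-0.35,0,-0.35],"turn":0,"gripper":0.3},{"slide":[-0.35,0,-0.35],"turn":0,"gripper":0.3},{"slide":[-0.35,0,-0.35],"turn":0,"gripper":0.3}])

```text
time_s: 20.02
tcp_pos: [0.5982, -0.2081, 0.2303]
eef_rot: [-180.0, 0.0, -81.8]
contact_force: [-0.1, 0.1, -0.5]
gripper_width: 0.0262
gripper_force: 0.0
```

```bash
cat > chk.py <<'E'
from st import *
k=int(sys.argv[1])
for i in range(3): d=cap('wrist')
s=get_state();print(s['time_s'],s['tcp_pos'],s['eef_rot'])
b=[r for r,st in blobs(d,.038) if np.linalg.norm(np.array(r[0])/1000-station(k))<.04]
print(station(k)*1000,b)
h=hsv(d);m=(abs(h[:,:,0].astype(int)-75)<15)&(h[:,:,1]>120)
v,u=np.nonzero(m);P=np.array([onz(d,a,c,.008)[:2] for a,c in zip(u,v)],np.float32)*1000
print('rack',cv2.minAreaRect(P[np.linalg.norm(P-RC*1000,axis=1)<180]))
if len(sys.argv)>2:
    u,v=proj(d,[*station(k),.045]).astype(int);im=d['img'][max(0,v-80):v+80,max(0,u-60):u+100,::-1]
    cv2.imwrite('pics/%s.png'%sys.argv[2],cv2.resize(im,None,fx=3.7,fy=3.7,interpolation=cv2.INTER_CUBIC))
E
python3 chk.py 1 c1
```

```text
20.1667 [ 0.5974 -0.2091  0.2285] [179.8411   0.0473 -81.921 ]
[ 605.9826 -261.3191] [((605.0191040039062, -256.951904296875), (14.777260780334473, 150.8582000732422), 8.315509796142578)]
rack ((495.2716979980469, -276.802490234375), (290.442138671875, 124.8291015625), 8.084075927734375)
```

View pics/c1.png

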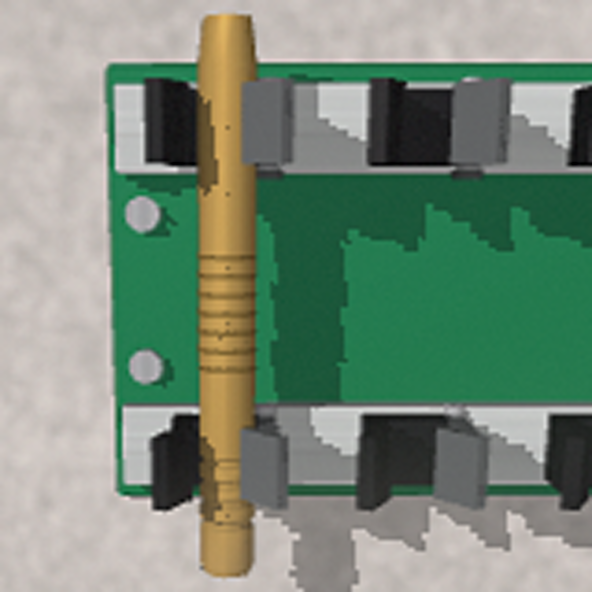

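Station 1 is right: the drift is under both jaw noses (250,125) and (265,460) and near centred. On to the carton drifts, starting at the left (largest x).

send_rows(moves=[{"slide":[-0.15,-0.02,0],"turn":0,"gripper":0.3},{"slide":[-0.35,-0.04,0],"turn":0,"gripper":0.3},{"slide":[-0.57,-0.06,0],"turn":0,"gripper":0.3},{"slide":[-0.78,-0.08,0],"turn":0,"gripper":0.3},{"slide":[-1,-0.105,0],"turn":0,"gripper":0.3}])

```text
time_s: 20.58
tcp_pos: [0.5919, -0.0579, 0.2287]
eef_rot: [179.8, -0.0, -82.0]
contact_force: [1.2, 0.1, -0.6]
gripper_width: 0.0264
gripper_force: 0.0
```

send_rows(moves=[{"slide":[-0.2,-0.02,0],"turn":0,"gripper":0.3},{"slide":[-0.4,-0.04,0],"turn":0,"gripper":0.3},{"slide":[-0.6,-0.06,0],"turn":0,"gripper":0.3},{"slide":[-0.8,-0.08,0],"turn":0,"gripper":0.3},{"slide":[-1,-0.105,0],"turn":0,"gripper":0.3}])

```text
time_s: 21.0
tcp_pos: [0.5865, 0.0931, 0.2288]
eef_rot: [179.9, -0.0, -82.0]
contact_force: [1.1, -0.1, 0.7]
gripper_width: 0.0265
gripper_force: 0.0
```

send_rows(moves=[{"slide":[-0.2,-0.02,0],"turn":0,"gripper":0.3},{"slide":[-0.4,-0.04,0],"turn":0,"gripper":0.3},{"slide":[-0.6,-0.06,0],"turn":0,"gripper":0.3},{"slide":[-0.8,-0.08,0],"turn":0,"gripper":0.3},{"slide":[-1,-0.105,0],"turn":0,"gripper":0.3}])

```text
time_s: 21.42
tcp_pos: [0.5812, 0.2438, 0.2287]
eef_rot: [179.9, -0.1, -82.0]
contact_force: [0.5, 0.0, 0.4]
gripper_width: 0.0263
gripper_force: 0.0
```

send_rows(moves=[{"slide":[-0.2,-0.02,0],"turn":0.06,"gripper":0.3},{"slide":[-0.337,-0.035,0],"turn":0.13,"gripper":0.3},{"slide":[-0.337,-0.035,0],"turn":0.186,"gripper":0.3},{"slide":[-0.337,-0.035,0],"turn":0.186,"gripper":0.3},{"slide":[-0.337,-0.035,0],"turn":0.186,"gripper":0.3}])

```text
time_s: 21.83
tcp_pos: [0.5795, 0.2934, 0.2287]
eef_rot: [179.9, -0.1, -98.5]
contact_force: [-0.3, -0.3, -0.9]
gripper_width: 0.0262
gripper_force: 0.0
```

```bash
python3 - <<'E'
from st import *
for i in range(2): d=cap('wrist')
s=get_state();print(s['time_s'],s['joints'])
print(plan(.5788,.2939,.018,-98.6))
m=brass(d);
for r,st in blobs(d,.036): print(np.round(r[0],1),np.round(r[1],1),round(r[2],1),st[:4])
E
```

```text
21.9333 [ 43.9857  18.1115  -2.4694   0.0011 -69.4936 -52.521 ]
(array([-0.005,  0.007,  1.411]), np.float64(0.0007232607846175496), array([179.96,  -0.06, -98.53]), array([0.5797, 0.2929, 0.2296]))
[483.2 300.5] [151.3  16. ] 81.4 [353 103  25 141]
[436.1 308.7] [151.6  17.1] 81.6 [395 104  31 141]
[531.7 300.3] [151.9  16. ] 81.2 [310 110  20 140]
[579.2 294.8] [151.2  15.5] 81.4 [267 112  16 139]
[677.9 438.2] [80.3 12.8] 77.1 [206 282  12  58]
[528.5 460.7] [80.5 12.8] 85.8 [330 282  12  58]
[588.5 526.7] [ 26.5 475.9] 81.4 [109 353 370  18]
```

send_rows(moves=[{"slide":[-0.005,0.005,0.1],"turn":0,"gripper":0.3},{"slide":[-0.005,0.005,0.25],"turn":0,"gripper":0.3},{"slide":[-0.005,0.005,0.45],"turn":0,"gripper":0.3},{"slide":[-0.005,0.005,0.6],"turn":0,"gripper":0.3},{"slide":[-0.005,0.005,0.7],"turn":0,"gripper":0.3}])

```text
time_s: 22.35
tcp_pos: [0.5781, 0.293, 0.1227]
eef_rot: [179.9, -0.1, -98.6]
contact_force: [0.4, 0.6, 0.2]
gripper_width: 0.0261
gripper_force: 0.0
```

send_rows(moves=[{"slide":[0,0,0.17],"turn":0,"gripper":0.3},{"slide":[0,0,0.35],"turn":0,"gripper":0.3},{"slide":[0,0,0.53],"turn":0,"gripper":0.3},{"slide":[0,0,0.65],"turn":0,"gripper":0.3},{"slide":[0,0,0.705],"turn":0,"gripper":0.3}])

```text
time_s: 22.77
tcp_pos: [0.5778, 0.2927, 0.0166]
eef_rot: [179.8, -0.2, -98.6]
contact_force: [0.3, -0.8, 0.0]
gripper_width: 0.0264
gripper_force: 0.0
```

send_rows(moves=[{"slide":[0,0,0],"turn":0,"gripper":0.3},{"slide":[0,0,0],"turn":0,"gripper":0},{"slide":[0,0,0],"turn":0,"gripper":0},{"slide":[0,0,0],"turn":0,"gripper":0},{"slide":[0,0,0],"turn":0,"gripper":0}], newtons=60)

```text
time_s: 23.18
tcp_pos: [0.5799, 0.2953, 0.0212]
eef_rot: [-179.9, 0.1, -98.6]
contact_force: [0.3, 0.2, 3.0]
gripper_width: 0.0148
gripper_force: 60.0
```

```bash
python3 - <<'E'
from st import *
s=get_state();print(s['time_s'],s['tcp_pos'],s['eef_rot'],s['gripper_width'],s['gripper_force'],s['contact_force'])
E
```

```text
23.1833 [0.5799 0.2953 0.0212] [-179.8916    0.108   -98.6132] 0.01477775935897258 60.000693798065186 [0.2563 0.1764 3.0146]
```

send_rows(moves=[{"slide":[0,0,-0.03],"turn":0,"gripper":0},{"slide":[0,0,-0.1],"turn":0,"gripper":0},{"slide":[0,0,-0.3],"turn":0,"gripper":0},{"slide":[0,0,-0.5],"turn":0,"gripper":0},{"slide":[0,0,-0.7],"turn":0,"gripper":0}])

```text
time_s: 23.6
tcp_pos: [0.5785, 0.2946, 0.1263]
eef_rot: [180.0, -0.0, -98.6]
contact_force: [0.1, 2.1, -2.4]
gripper_width: 0.0143
gripper_force: 60.0
```

send_rows(moves=[{"slide":[0,0,-0.15],"turn":0,"gripper":0},{"slide":[0,0,-0.35],"turn":0,"gripper":0},{"slide":[0,0,-0.5],"turn":0,"gripper":0},{"slide":[0,0,-0.65],"turn":0,"gripper":0},{"slide":[0,0,-0.7],"turn":0,"gripper":0}])

```text
time_s: 24.02
tcp_pos: [0.58, 0.2955, 0.2346]
eef_rot: [-179.8, 0.2, -98.6]
contact_force: [-0.5, -0.1, -1.7]
gripper_width: 0.0144
gripper_force: 60.0
```

send_rows(moves=[{"slide":[0.15,-0.02,0],"turn":0,"gripper":0},{"slide":[0.33,-0.04,0],"turn":0,"gripper":0},{"slide":[0.53,-0.06,0],"turn":0,"gripper":0},{"slide":[0.74,-0.08,0],"turn":0,"gripper":0},{"slide":[0.94,-0.093,0],"turn":0,"gripper":0}])

```text
time_s: 24.43
tcp_pos: [0.5707, 0.1519, 0.229]
eef_rot: [179.9, -0.0, -98.6]
contact_force: [0.5, -0.3, -1.8]
gripper_width: 0.0143
gripper_force: 60.0
```

send_rows(moves=[{"slide":[0.19,-0.02,0],"turn":0,"gripper":0},{"slide":[0.38,-0.04,0],"turn":0,"gripper":0},{"slide":[0.57,-0.06,0],"turn":0,"gripper":0},{"slide":[0.76,-0.08,0],"turn":0,"gripper":0},{"slide":[0.94,-0.093,0],"turn":0,"gripper":0}])

```text
time_s: 24.85
tcp_pos: [0.5633, 0.0103, 0.2292]
eef_rot: [180.0, -0.0, -98.6]
contact_force: [1.4, 0.0, -1.8]
gripper_width: 0.0141
gripper_force: 60.0
```

send_rows(moves=[{"slide":[0.19,-0.02,0],"turn":0,"gripper":0},{"slide":[0.38,-0.04,0],"turn":0,"gripper":0},{"slide":[0.57,-0.06,0],"turn":0,"gripper":0},{"slide":[0.76,-0.08,0],"turn":0,"gripper":0},{"slide":[0.94,-0.093,0],"turn":0,"gripper":0}])

```text
time_s: 25.27
tcp_pos: [0.556, -0.131, 0.2292]
eef_rot: [180.0, 0.0, -98.6]
contact_force: [0.1, 0.0, -1.5]
gripper_width: 0.0146
gripper_force: 60.0
```

send_rows(moves=[{"slide":[0.2,-0.02,0],"turn":-0.03,"gripper":0},{"slide":[0.45,-0.04,0.05],"turn":-0.08,"gripper":0},{"slide":[0.7,-0.06,0.2],"turn":-0.13,"gripper":0},{"slide":[0.85,-0.08,0.4],"turn":-0.186,"gripper":0},{"slide":[0.94,-0.093,0.6],"turn":-0.186,"gripper":0}])

```text
time_s: 25.68
tcp_pos: [0.5488, -0.2738, 0.1387]
eef_rot: [-179.9, -0.0, -81.7]
contact_force: [-0.1, -0.1, -2.5]
gripper_width: 0.0144
gripper_force: 60.0
```

```bash
cat > hov.py <<'E'
from st import *
k=int(sys.argv[1])
for i in range(4): d=cap('wrist')
s=get_state();print(s['time_s'],s['gripper_width'],s['gripper_force'],s['contact_force'])
p=station(k)+[-.0004,-.0022];print('to hover .075:',plan(*p,.075,-81.9))
T=R.from_euler('xyz',s['eef_rot'],degrees=True);loc=lambda q:T.inv().apply(q-s['tcp_pos'])*1000
m=brass(d);ax=-.015
for row in (150,200):
    u=np.nonzero(m[row,200:350])[0]+200
    print(row,(u.min()+u.max())/2,u.max()-u.min()+1,loc(onz(d,(u.min()+u.max())/2,row,s['tcp_pos'][2]+.015))[:2])
v=np.nonzero(m[:,274])[0];print('tip',v.min(),loc(onz(d,274,v.min(),s['tcp_pos'][2]+.015))[:2])
E
python3 hov.py 2
```

```text
25.8833 0.014721719597192772 59.99948501586914 [-0.4351  0.3421 -1.3603]
to hover .075: (array([ 0.001, -0.01 ,  0.425]), np.float64(-0.0008169702037692319), array([179.86,   0.03, -81.97]), array([ 0.5486, -0.2714,  0.1387]))
150 273.5 34 [62.6491  1.4608]
200 245.0 91 [ 40.9978 -11.0331]
tip 116 [76.3349  1.6918]
```

send_rows(moves=[{"slide":[0,-0.009,0.15],"turn":0,"gripper":0},{"slide":[0,-0.009,0.3],"turn":0,"gripper":0},{"slide":[0,-0.009,0.45],"turn":0,"gripper":0},{"slide":[0,-0.009,0.57],"turn":0,"gripper":0},{"slide":[0,-0.009,0.62],"turn":0,"gripper":0}])

```text
time_s: 26.3
tcp_pos: [0.5509, -0.2698, 0.046]
eef_rot: [180.0, 0.0, -81.8]
contact_force: [-0.4, 0.4, -1.9]
gripper_width: 0.0147
gripper_force: 60.0
```

send_rows(moves=[{"slide":[0,0,0.03],"turn":0,"gripper":0},{"slide":[0,0,0.06],"turn":0,"gripper":0},{"slide":[0,0,0.09],"turn":0,"gripper":0},{"slide":[0,0,0.12],"turn":0,"gripper":0},{"slide":[0,0,0.14],"turn":0,"gripper":0}])

```text
time_s: 26.72
tcp_pos: [0.5522, -0.2712, 0.0271]
eef_rot: [-179.8, -0.1, -81.9]
contact_force: [0.9, -0.8, -1.4]
gripper_width: 0.0142
gripper_force: 60.0
```

send_rows(moves=[{"slide":[0,0,0.02],"turn":0,"gripper":0},{"slide":[0,0,0.035],"turn":0,"gripper":0},{"slide":[0,0,0.045],"turn":0,"gripper":0},{"slide":[0,0,0.045],"turn":0,"gripper":0},{"slide":[0,0,0.045],"turn":0,"gripper":0}])

```text
time_s: 27.13
tcp_pos: [0.5522, -0.2712, 0.0229]
eef_rot: [-179.8, -0.1, -81.8]
contact_force: [-7.8, 6.6, 27.6]
gripper_width: 0.0147
gripper_force: 60.0
```

send_rows(moves=[{"slide":[0,0,0.01],"turn":0,"gripper":0},{"slide":[0,0,0.015],"turn":0,"gripper":0},{"slide":[0,0,0.015],"turn":0,"gripper":0},{"slide":[0,0,0.015],"turn":0,"gripper":0},{"slide":[0,0,0.015],"turn":0,"gripper":0}])

```text
time_s: 27.55
tcp_pos: [0.5522, -0.2712, 0.0227]
eef_rot: [-179.8, -0.1, -81.8]
contact_force: [-13.6, 10.0, 45.4]
gripper_width: 0.0143
gripper_force: 60.0
```

```bash
python3 - <<'E'
from st import *
s=get_state();print(s['tcp_pos'],s['contact_force'],s['moment'],s['eef_rot'])
d=cap('wrist')
cv2.imwrite('pics/w12.png',cv2.resize(d['img'][60:260,180:380,::-1],(600,600),interpolation=cv2.INTER_CUBIC))
E
```

```text
[ 0.5522 -0.2712  0.0227] [-13.6139   9.9506  45.4431] [ 4.1374  4.8838 -0.0486] [-179.7837   -0.1396  -81.7792]
```

View pics/w12.png

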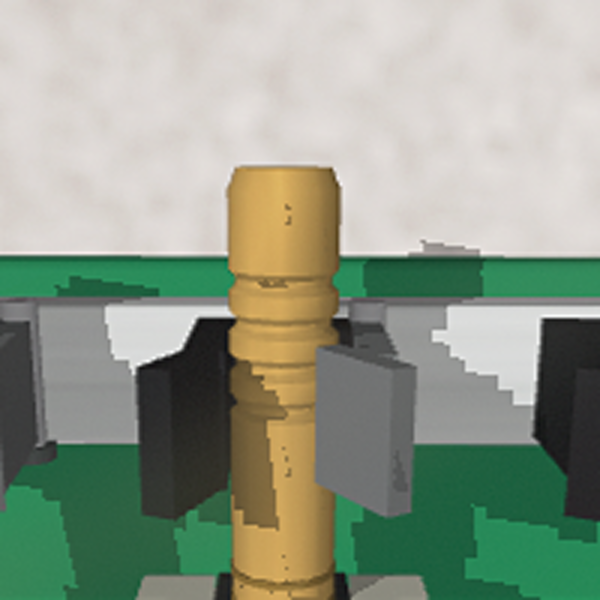

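Same seated look as station 1: jaw nose (365,430) overlapping the drift, and a hard stop at 45 N. Releasing; from here I check by numbers only, since my picture budget is spent.

send_rows(moves=[{"slide":[0,0,-0.02],"turn":0,"gripper":0},{"slide":[0,0,-0.045],"turn":0,"gripper":0.3},{"slide":[0,0,-0.045],"turn":0,"gripper":0.3},{"slide":[0,0,-0.045],"turn":0,"gripper":0.3},{"slide":[0,0,-0.045],"turn":0,"gripper":0.3}])

```text
time_s: 28.02
tcp_pos: [0.5506, -0.271, 0.0229]
eef_rot: [180.0, 0.0, -81.9]
contact_force: [0.5, -1.4, -1.5]
gripper_width: 0.0257
gripper_force: 0.0
```

send_rows(moves=[{"slide":[0,0,-0.1],"turn":0,"gripper":0.3},{"slide":[0,0,-0.3],"turn":0,"gripper":0.3},{"slide":[0,0,-0.55],"turn":0,"gripper":0.3},{"slide":[0,0,-0.8],"turn":0,"gripper":0.3},{"slide":[0,0,-1],"turn":0,"gripper":0.3}])

```text
time_s: 28.43
tcp_pos: [0.551, -0.2713, 0.1755]
eef_rot: [-180.0, -0.0, -81.9]
contact_force: [1.2, 0.3, 0.1]
gripper_width: 0.0265
gripper_force: 0.0
```

send_rows(moves=[{"slide":[-0.1,0,-0.1],"turn":0,"gripper":0.3},{"slide":[-0.25,0,-0.25],"turn":0,"gripper":0.3},{"slide":[-0.35,0,-0.4],"turn":0,"gripper":0.3},{"slide":[-0.35,0,-0.4],"turn":0,"gripper":0.3},{"slide":[-0.35,0,-0.4],"turn":0,"gripper":0.3}])

```text
time_s: 28.85
tcp_pos: [0.544, -0.2184, 0.2345]
eef_rot: [-179.9, -0.0, -81.8]
contact_force: [-0.6, 0.3, -0.5]
gripper_width: 0.0262
gripper_force: 0.0
```

```bash
cat >> chk.py <<'E'
for j in range(1,k):
    print(j,[[np.round(x,1) for x in r] for r,st in blobs(d,.038) if np.linalg.norm(np.array(r[0])/1000-station(j))<.02])
# jaw overlap: brass width per row near the clips vs free part
T=R.from_euler('xyz',s['eef_rot'],degrees=True);rx=np.array([-ry[1]*-1,0])
m=brass(d);ux=np.array([ry[1],-ry[0]])
for j in range(1,k+1):
    o=[]
    for x in (-68,-45,-25,25,45,68):
        q=np.array([*(station(j)+ux*x/1000),.036]);u,v=proj(d,q).round().astype(int)
        c=np.nonzero(m[v,max(0,u-15):u+16])[0];w=abs(proj(d,q+[.016,0,0])[0]-proj(d,q)[0])
        o.append((x,round(len(c)/w,2) if len(c) else 0))
    print('width frac',j,o)
def dd(j):
    return
E
python3 chk.py 2; python3 -c "
from st import *
print(plan(.5315,.2999,.2285,-98.6))"
```

```text
29.0 [ 0.5428 -0.2191  0.232 ] [179.885    0.0384 -81.9179]
[ 550.5413 -269.2095] [((552.5938720703125, -272.0533142089844), (14.924421310424805, 150.0290985107422), 8.347685813903809)]
rack ((495.1164855957031, -276.8275146484375), (290.2276306152344, 124.18362426757812), 8.081469535827637)
1 [[array([ 605., -257.]), array([ 15.2, 150.9]), np.float64(8.1)]]
width frac 1 [(-68, np.float64(0.73)), (-45, np.float64(0.62)), (-25, np.float64(0.95)), (25, np.float64(0.93)), (45, np.float64(0.61)), (68, np.float64(0.89))]
width frac 2 [(-68, np.float64(0.92)), (-45, np.float64(0.69)), (-25, np.float64(0.96)), (25, np.float64(0.93)), (45, np.float64(0.68)), (68, np.float64(0.55))]
(array([-3.436, -0.412,  0.023]), np.float64(0.18535689047098522), array([179.88,   0.04, -81.92]), array([ 0.5428, -0.2191,  0.232 ]))
```

send_rows(moves=[{"slide":[-0.15,-0.02,0],"turn":0,"gripper":0.3},{"slide":[-0.35,-0.05,0],"turn":0,"gripper":0.3},{"slide":[-0.57,-0.08,0],"turn":0,"gripper":0.3},{"slide":[-0.78,-0.1,0],"turn":0,"gripper":0.3},{"slide":[-1,-0.12,0],"turn":0,"gripper":0.3}])

```text
time_s: 29.42
tcp_pos: [0.5395, -0.0674, 0.2318]
eef_rot: [179.9, -0.0, -82.0]
contact_force: [0.4, 0.4, -0.6]
gripper_width: 0.0262
gripper_force: 0.0
```

send_rows(moves=[{"slide":[-0.2,-0.02,0],"turn":0,"gripper":0.3},{"slide":[-0.4,-0.05,0],"turn":0,"gripper":0.3},{"slide":[-0.6,-0.07,0],"turn":0,"gripper":0.3},{"slide":[-0.8,-0.1,0],"turn":0,"gripper":0.3},{"slide":[-1,-0.12,0],"turn":0,"gripper":0.3}])

```text
time_s: 29.83
tcp_pos: [0.5364, 0.084, 0.232]
eef_rot: [179.9, -0.0, -81.9]
contact_force: [0.8, 0.1, 0.2]
gripper_width: 0.0264
gripper_force: 0.0
```

send_rows(moves=[{"slide":[-0.2,-0.02,0],"turn":0,"gripper":0.3},{"slide":[-0.4,-0.05,0],"turn":0,"gripper":0.3},{"slide":[-0.6,-0.07,0],"turn":0,"gripper":0.3},{"slide":[-0.8,-0.1,0],"turn":0,"gripper":0.3},{"slide":[-1,-0.12,0],"turn":0,"gripper":0.3}])

```text
time_s: 30.25
tcp_pos: [0.5332, 0.235, 0.2318]
eef_rot: [179.9, -0.1, -81.9]
contact_force: [1.5, 0.7, -0.4]
gripper_width: 0.0266
gripper_force: 0.0
```

send_rows(moves=[{"slide":[-0.2,-0.02,0],"turn":0.06,"gripper":0.3},{"slide":[-0.35,-0.04,0],"turn":0.13,"gripper":0.3},{"slide":[-0.43,-0.05,0],"turn":0.185,"gripper":0.3},{"slide":[-0.43,-0.05,0],"turn":0.185,"gripper":0.3},{"slide":[-0.43,-0.05,0],"turn":0.185,"gripper":0.3}])

```text
time_s: 30.67
tcp_pos: [0.5315, 0.2989, 0.2315]
eef_rot: [179.9, -0.1, -98.4]
contact_force: [-0.6, -0.6, -0.3]
gripper_width: 0.0264
gripper_force: 0.0
```

```bash
cat > pick.py <<'E'
from st import *
k=[float(x)/1000 for x in sys.argv[1:3]]
for i in range(4): d=cap('wrist')
s=get_state();print(s['time_s'])
for r,st in blobs(d,.036):
    if np.linalg.norm(np.array(r[0])/1000-k)<.02: print(np.round(r[0],1),np.round(r[1],1),round(r[2],1)); print(plan(r[0][0]/1000,r[0][1]/1000,.018,r[2]-180))
E
python3 pick.py 531.5 299
```

```text
30.8667
[531.8 300.4] [150.6  15.1] 81.8
(array([-0.016,  0.003,  1.434]), np.float64(-0.004160041239849319), array([179.98,  -0.03, -98.54]), array([0.5319, 0.298 , 0.233 ]))
```

send_rows(moves=[{"slide":[0,0.003,0.1],"turn":0,"gripper":0.3},{"slide":[0,0.003,0.25],"turn":0,"gripper":0.3},{"slide":[0,0.003,0.45],"turn":0,"gripper":0.3},{"slide":[0,0.003,0.6],"turn":0,"gripper":0.3},{"slide":[0,0.003,0.72],"turn":0,"gripper":0.3}])

```text
time_s: 31.28
tcp_pos: [0.5308, 0.2977, 0.1236]
eef_rot: [179.9, -0.1, -98.6]
contact_force: [0.1, -0.0, 0.3]
gripper_width: 0.0261
gripper_force: 0.0
```

send_rows(moves=[{"slide":[0,0,0.17],"turn":0,"gripper":0.3},{"slide":[0,0,0.35],"turn":0,"gripper":0.3},{"slide":[0,0,0.53],"turn":0,"gripper":0.3},{"slide":[0,0,0.65],"turn":0,"gripper":0.3},{"slide":[0,0,0.71],"turn":0,"gripper":0.3}])

```text
time_s: 31.7
tcp_pos: [0.5303, 0.2972, 0.0163]
eef_rot: [179.9, -0.2, -98.6]
contact_force: [0.2, -0.6, -0.0]
gripper_width: 0.0262
gripper_force: 0.0
```

send_rows(moves=[{"slide":[0,0,0],"turn":0,"gripper":0.3},{"slide":[0,0,0],"turn":0,"gripper":0},{"slide":[0,0,0],"turn":0,"gripper":0},{"slide":[0,0,0],"turn":0,"gripper":0},{"slide":[0,0,0],"turn":0,"gripper":0}], newtons=60)

```text
time_s: 32.12
tcp_pos: [0.5321, 0.2997, 0.0203]
eef_rot: [-179.9, 0.1, -98.5]
contact_force: [0.6, -0.9, 3.8]
gripper_width: 0.0141
gripper_force: 60.0
```

send_rows(moves=[{"slide":[0,0,-0.03],"turn":0,"gripper":0},{"slide":[0,0,-0.1],"turn":0,"gripper":0},{"slide":[0,0,-0.3],"turn":0,"gripper":0},{"slide":[0,0,-0.5],"turn":0,"gripper":0},{"slide":[0,0,-0.7],"turn":0,"gripper":0}])

```text
time_s: 32.53
tcp_pos: [0.5309, 0.2988, 0.1257]
eef_rot: [180.0, -0.0, -98.5]
contact_force: [0.6, 0.4, -2.0]
gripper_width: 0.0145
gripper_force: 60.0
```

send_rows(moves=[{"slide":[0,0,-0.15],"turn":0,"gripper":0},{"slide":[0,0,-0.35],"turn":0,"gripper":0},{"slide":[0,0,-0.5],"turn":0,"gripper":0},{"slide":[0,0,-0.65],"turn":0,"gripper":0},{"slide":[0,0,-0.7],"turn":0,"gripper":0}])

```text
time_s: 32.95
tcp_pos: [0.5323, 0.2998, 0.2338]
eef_rot: [-179.8, 0.3, -98.5]
contact_force: [0.8, 0.9, -1.1]
gripper_width: 0.0144
gripper_force: 60.0
```

send_rows(moves=[{"slide":[0.15,-0.02,0],"turn":0,"gripper":0},{"slide":[0.33,-0.03,0],"turn":0,"gripper":0},{"slide":[0.53,-0.05,0],"turn":0,"gripper":0},{"slide":[0.74,-0.07,0],"turn":0,"gripper":0},{"slide":[0.957,-0.082,0],"turn":0,"gripper":0}])

```text
time_s: 33.37
tcp_pos: [0.5213, 0.1541, 0.2285]
eef_rot: [180.0, -0.0, -98.5]
contact_force: [1.0, 0.3, -2.1]
gripper_width: 0.0143
gripper_force: 60.0
```

send_rows(moves=[{"slide":[0.19,-0.02,0],"turn":0,"gripper":0},{"slide":[0.38,-0.03,0],"turn":0,"gripper":0},{"slide":[0.57,-0.05,0],"turn":0,"gripper":0},{"slide":[0.76,-0.07,0],"turn":0,"gripper":0},{"slide":[0.957,-0.082,0],"turn":0,"gripper":0}])

```text
time_s: 33.78
tcp_pos: [0.5122, 0.0102, 0.2287]
eef_rot: [180.0, 0.0, -98.5]
contact_force: [0.9, -0.1, -2.0]
gripper_width: 0.0148
gripper_force: 60.0
```

send_rows(moves=[{"slide":[0.19,-0.02,0],"turn":0,"gripper":0},{"slide":[0.38,-0.03,0],"turn":0,"gripper":0},{"slide":[0.57,-0.05,0],"turn":0,"gripper":0},{"slide":[0.76,-0.07,0],"turn":0,"gripper":0},{"slide":[0.957,-0.082,0],"turn":0,"gripper":0}])

```text
time_s: 34.2
tcp_pos: [0.5031, -0.1334, 0.2287]
eef_rot: [180.0, 0.0, -98.5]
contact_force: [0.5, 0.8, -1.7]
gripper_width: 0.0147
gripper_force: 60.0
```

send_rows(moves=[{"slide":[0.2,-0.02,0],"turn":-0.03,"gripper":0},{"slide":[0.45,-0.04,0.05],"turn":-0.08,"gripper":0},{"slide":[0.7,-0.06,0.2],"turn":-0.13,"gripper":0},{"slide":[0.87,-0.08,0.4],"turn":-0.186,"gripper":0},{"slide":[0.957,-0.082,0.6],"turn":-0.186,"gripper":0}])

```text
time_s: 34.62
tcp_pos: [0.4942, -0.2788, 0.1381]
eef_rot: [-179.9, -0.0, -81.6]
contact_force: [0.1, 0.5, -2.8]
gripper_width: 0.0147
gripper_force: 60.0
```

```bash
sed -i 's/\[-.0004,-.0022\]/[-.0004,0]/; s/m=brass(d);ax=-.015/m=brass(d)/; s/for row in (150,200)/for row in (130,150)/' hov.py; python3 hov.py 3
```

```text
34.8167 0.014682667162051292 59.99931514263153 [ 0.0107  0.2293 -1.1943]
to hover .075: (array([ 0.006, -0.005,  0.422]), np.float64(0.00017010638768510944), array([179.87,   0.03, -81.88]), array([ 0.4938, -0.2763,  0.1384]))
130 246.0 93 [70.7652 -9.8148]
150 273.5 36 [62.5786  1.4605]
tip 119 [75.1038  1.6912]
```

send_rows(moves=[{"slide":[0.005,-0.003,0.15],"turn":0,"gripper":0},{"slide":[0.005,-0.003,0.3],"turn":0,"gripper":0},{"slide":[0.005,-0.003,0.45],"turn":0,"gripper":0},{"slide":[0.005,-0.003,0.57],"turn":0,"gripper":0},{"slide":[0.005,-0.003,0.62],"turn":0,"gripper":0}])

```text
time_s: 35.23
tcp_pos: [0.4956, -0.2756, 0.0456]
eef_rot: [-180.0, 0.0, -81.7]
contact_force: [-0.6, 0.5, -1.8]
gripper_width: 0.0148
gripper_force: 60.0
```

send_rows(moves=[{"slide":[0,0,0.03],"turn":0,"gripper":0},{"slide":[0,0,0.06],"turn":0,"gripper":0},{"slide":[0,0,0.09],"turn":0,"gripper":0},{"slide":[0,0,0.12],"turn":0,"gripper":0},{"slide":[0,0,0.14],"turn":0,"gripper":0}])

```text
time_s: 35.65
tcp_pos: [0.4964, -0.2769, 0.0261]
eef_rot: [-179.9, -0.1, -81.8]
contact_force: [-0.1, -0.9, -1.2]
gripper_width: 0.0142
gripper_force: 60.0
```

send_rows(moves=[{"slide":[0,0,0.02],"turn":0,"gripper":0},{"slide":[0,0,0.035],"turn":0,"gripper":0},{"slide":[0,0,0.045],"turn":0,"gripper":0},{"slide":[0,0,0.055],"turn":0,"gripper":0},{"slide":[0,0,0.055],"turn":0,"gripper":0}])

```text
time_s: 36.07
tcp_pos: [0.4965, -0.277, 0.0218]
eef_rot: [-179.8, -0.1, -81.7]
contact_force: [-13.1, 11.9, 46.9]
gripper_width: 0.0142
gripper_force: 60.0
```

send_rows(moves=[{"slide":[0,0,-0.02],"turn":0,"gripper":0},{"slide":[0,0,-0.045],"turn":0,"gripper":0.3},{"slide":[0,0,-0.045],"turn":0,"gripper":0.3},{"slide":[0,0,-0.045],"turn":0,"gripper":0.3},{"slide":[0,0,-0.045],"turn":0,"gripper":0.3}])

```text
time_s: 36.48
tcp_pos: [0.495, -0.2768, 0.023]
eef_rot: [180.0, 0.0, -81.8]
contact_force: [0.2, -0.1, -0.2]
gripper_width: 0.0259
gripper_force: 0.0
```

send_rows(moves=[{"slide":[0,0,-0.1],"turn":0,"gripper":0.3},{"slide":[0,0,-0.3],"turn":0,"gripper":0.3},{"slide":[0,0,-0.55],"turn":0,"gripper":0.3},{"slide":[0,0,-0.8],"turn":0,"gripper":0.3},{"slide":[0,0,-1],"turn":0,"gripper":0.3}])

```text
time_s: 36.9
tcp_pos: [0.4954, -0.277, 0.1755]
eef_rot: [-180.0, -0.0, -81.8]
contact_force: [0.9, 0.1, 0.2]
gripper_width: 0.0264
gripper_force: 0.0
```

send_rows(moves=[{"slide":[-0.1,0,-0.1],"turn":0,"gripper":0.3},{"slide":[-0.25,0,-0.25],"turn":0,"gripper":0.3},{"slide":[-0.35,0,-0.4],"turn":0,"gripper":0.3},{"slide":[-0.35,0,-0.4],"turn":0,"gripper":0.3},{"slide":[-0.35,0,-0.4],"turn":0,"gripper":0.3}])

```text
time_s: 37.32
tcp_pos: [0.4884, -0.2242, 0.2345]
eef_rot: [-179.9, -0.0, -81.7]
contact_force: [-0.5, -0.6, -1.6]
gripper_width: 0.0262
gripper_force: 0.0
```

```bash
python3 chk.py 3; python3 -c "
from st import *
print(plan(.4832,.2988,.2285,-98.6))"
```

```text
37.4667 [ 0.4872 -0.2248  0.2321] [179.8929   0.039  -81.8277]
[ 495.1 -277.1] [((496.8523864746094, -276.7763366699219), (14.871539115905762, 150.33602905273438), 8.439332008361816)]
rack ((494.98321533203125, -276.906005859375), (290.08001708984375, 123.75334167480469), 8.172840118408203)
1 [[array([ 604.7, -256.8]), array([ 15.9, 150.4]), np.float64(8.0)]]
2 [[array([ 552.3, -272.3]), array([ 15.3, 150.4]), np.float64(8.1)]]
width frac 1 [(-68, np.float64(0.79)), (-45, np.float64(0.62)), (-25, np.float64(0.94)), (25, np.float64(0.98)), (45, np.float64(0.53)), (68, np.float64(0.95))]
width frac 2 [(-68, np.float64(0.91)), (-45, np.float64(0.68)), (-25, np.float64(0.95)), (25, np.float64(0.99)), (45, np.float64(0.67)), (68, np.float64(0.75))]
width frac 3 [(-68, np.float64(0.92)), (-45, np.float64(0.75)), (-25, np.float64(0.96)), (25, np.float64(1.0)), (45, np.float64(0.68)), (68, np.float64(0.55))]
(array([-3.459, -0.47 ,  0.024]), np.float64(0.18635885245310263), array([179.89,   0.04, -81.83]), array([ 0.4872, -0.2248,  0.2321]))
```

send_rows(moves=[{"slide":[-0.15,-0.02,0],"turn":0,"gripper":0.3},{"slide":[-0.35,-0.05,0],"turn":0,"gripper":0.3},{"slide":[-0.57,-0.08,0],"turn":0,"gripper":0.3},{"slide":[-0.78,-0.1,0],"turn":0,"gripper":0.3},{"slide":[-1,-0.13,0],"turn":0,"gripper":0.3}])

```text
time_s: 37.88
tcp_pos: [0.4848, -0.0729, 0.232]
eef_rot: [179.9, -0.0, -81.9]
contact_force: [1.0, 0.6, 0.4]
gripper_width: 0.0262
gripper_force: 0.0
```

send_rows(moves=[{"slide":[-0.2,-0.02,0],"turn":0,"gripper":0.3},{"slide":[-0.4,-0.05,0],"turn":0,"gripper":0.3},{"slide":[-0.6,-0.07,0],"turn":0,"gripper":0.3},{"slide":[-0.8,-0.1,0],"turn":0,"gripper":0.3},{"slide":[-1,-0.13,0],"turn":0,"gripper":0.3}])

```text
time_s: 38.3
tcp_pos: [0.483, 0.0786, 0.2322]
eef_rot: [179.9, -0.0, -81.8]
contact_force: [1.6, 0.1, 0.5]
gripper_width: 0.0264
gripper_force: 0.0
```

send_rows(moves=[{"slide":[-0.2,-0.02,0],"turn":0,"gripper":0.3},{"slide":[-0.4,-0.05,0],"turn":0,"gripper":0.3},{"slide":[-0.6,-0.07,0],"turn":0,"gripper":0.3},{"slide":[-0.8,-0.1,0],"turn":0,"gripper":0.3},{"slide":[-1,-0.13,0],"turn":0,"gripper":0.3}])

```text
time_s: 38.72
tcp_pos: [0.4811, 0.2298, 0.232]
eef_rot: [179.9, -0.1, -81.8]
contact_force: [0.8, -0.8, 0.2]
gripper_width: 0.026
gripper_force: 0.0
```

send_rows(moves=[{"slide":[-0.2,-0.02,0],"turn":0.06,"gripper":0.3},{"slide":[-0.38,-0.05,0],"turn":0.13,"gripper":0.3},{"slide":[-0.46,-0.07,0],"turn":0.185,"gripper":0.3},{"slide":[-0.46,-0.07,0],"turn":0.185,"gripper":0.3},{"slide":[-0.46,-0.07,0],"turn":0.185,"gripper":0.3}])

```text
time_s: 39.13
tcp_pos: [0.4818, 0.2986, 0.2316]
eef_rot: [179.9, -0.2, -98.3]
contact_force: [-0.4, -0.9, -0.7]
gripper_width: 0.0259
gripper_force: 0.0
```

```bash
python3 pick.py 483.2 299
```

```text
39.3333
[483.2 300. ] [150.6  15.3] 81.9
(array([-0.016, -0.005,  1.434]), np.float64(-0.0035398637108711582), array([179.98,  -0.03, -98.45]), array([0.4821, 0.2977, 0.2331]))
```

send_rows(moves=[{"slide":[0,-0.004,0.1],"turn":0,"gripper":0.3},{"slide":[0,-0.004,0.25],"turn":0,"gripper":0.3},{"slide":[0,-0.004,0.45],"turn":0,"gripper":0.3},{"slide":[0,-0.004,0.6],"turn":0,"gripper":0.3},{"slide":[0,-0.004,0.72],"turn":0,"gripper":0.3}])

```text
time_s: 39.75
tcp_pos: [0.4821, 0.2972, 0.1237]
eef_rot: [179.9, -0.0, -98.5]
contact_force: [-0.7, -0.1, -1.0]
gripper_width: 0.0262
gripper_force: 0.0
```

send_rows(moves=[{"slide":[0,0,0.17],"turn":0,"gripper":0.3},{"slide":[0,0,0.35],"turn":0,"gripper":0.3},{"slide":[0,0,0.53],"turn":0,"gripper":0.3},{"slide":[0,0,0.65],"turn":0,"gripper":0.3},{"slide":[0,0,0.71],"turn":0,"gripper":0.3}])

```text
time_s: 40.17
tcp_pos: [0.4818, 0.2968, 0.0165]
eef_rot: [179.9, -0.2, -98.5]
contact_force: [-0.1, 0.3, 0.6]
gripper_width: 0.0263
gripper_force: 0.0
```

send_rows(moves=[{"slide":[0,0,0],"turn":0,"gripper":0.3},{"slide":[0,0,0],"turn":0,"gripper":0},{"slide":[0,0,0],"turn":0,"gripper":0},{"slide":[0,0,0],"turn":0,"gripper":0},{"slide":[0,0,0],"turn":0,"gripper":0}], newtons=60)

```text
time_s: 40.58
tcp_pos: [0.4834, 0.2994, 0.0202]
eef_rot: [-179.9, 0.1, -98.4]
contact_force: [-0.1, -1.5, 2.8]
gripper_width: 0.0149
gripper_force: 60.0
```

send_rows(moves=[{"slide":[0,0,-0.03],"turn":0,"gripper":0},{"slide":[0,0,-0.1],"turn":0,"gripper":0},{"slide":[0,0,-0.3],"turn":0,"gripper":0},{"slide":[0,0,-0.5],"turn":0,"gripper":0},{"slide":[0,0,-0.7],"turn":0,"gripper":0}])

```text
time_s: 41.0
tcp_pos: [0.4822, 0.2983, 0.1257]
eef_rot: [180.0, -0.0, -98.5]
contact_force: [0.8, 0.6, -1.3]
gripper_width: 0.0147
gripper_force: 60.0
```

send_rows(moves=[{"slide":[0,0,-0.15],"turn":0,"gripper":0},{"slide":[0,0,-0.35],"turn":0,"gripper":0},{"slide":[0,0,-0.5],"turn":0,"gripper":0},{"slide":[0,0,-0.65],"turn":0,"gripper":0},{"slide":[0,0,-0.7],"turn":0,"gripper":0}])

```text
time_s: 41.42
tcp_pos: [0.4835, 0.2994, 0.2336]
eef_rot: [-179.8, 0.3, -98.4]
contact_force: [0.5, 0.7, -2.1]
gripper_width: 0.0148
gripper_force: 60.0
```

send_rows(moves=[{"slide":[0.15,-0.02,0],"turn":0,"gripper":0},{"slide":[0.33,-0.03,0],"turn":0,"gripper":0},{"slide":[0.53,-0.05,0],"turn":0,"gripper":0},{"slide":[0.74,-0.06,0],"turn":0,"gripper":0},{"slide":[0.972,-0.072,0],"turn":0,"gripper":0}])

```text
time_s: 41.83
tcp_pos: [0.471, 0.1517, 0.2284]
eef_rot: [180.0, -0.0, -98.4]
contact_force: [-0.5, -0.5, -2.3]
gripper_width: 0.0144
gripper_force: 60.0
```

send_rows(moves=[{"slide":[0.19,-0.02,0],"turn":0,"gripper":0},{"slide":[0.38,-0.03,0],"turn":0,"gripper":0},{"slide":[0.57,-0.05,0],"turn":0,"gripper":0},{"slide":[0.77,-0.06,0],"turn":0,"gripper":0},{"slide":[0.972,-0.072,0],"turn":0,"gripper":0}])

```text
time_s: 42.25
tcp_pos: [0.4601, 0.0057, 0.2287]
eef_rot: [180.0, 0.0, -98.4]
contact_force: [0.9, -1.0, -1.5]
gripper_width: 0.0144
gripper_force: 60.0
```

send_rows(moves=[{"slide":[0.19,-0.02,0],"turn":0,"gripper":0},{"slide":[0.38,-0.03,0],"turn":0,"gripper":0},{"slide":[0.57,-0.05,0],"turn":0,"gripper":0},{"slide":[0.77,-0.06,0],"turn":0,"gripper":0},{"slide":[0.972,-0.072,0],"turn":0,"gripper":0}])

```text
time_s: 42.67
tcp_pos: [0.4494, -0.1399, 0.2287]
eef_rot: [180.0, 0.0, -98.4]
contact_force: [0.5, 1.2, -1.7]
gripper_width: 0.0143
gripper_force: 60.0
```

send_rows(moves=[{"slide":[0.2,-0.02,0],"turn":-0.03,"gripper":0},{"slide":[0.45,-0.04,0.05],"turn":-0.08,"gripper":0},{"slide":[0.7,-0.06,0.2],"turn":-0.13,"gripper":0},{"slide":[0.87,-0.07,0.4],"turn":-0.185,"gripper":0},{"slide":[0.972,-0.072,0.6],"turn":-0.185,"gripper":0}])

```text
time_s: 43.08
tcp_pos: [0.439, -0.287, 0.138]
eef_rot: [-179.9, -0.0, -81.6]
contact_force: [1.6, -0.2, -1.2]
gripper_width: 0.0147
gripper_force: 60.0
```

```bash
python3 hov.py 4
```

```text
43.2833 0.014596498835510646 59.999016523361206 [ 1.1479  1.2162 -2.2826]
to hover .075: (array([ 0.002, -0.004,  0.421]), np.float64(3.1308267633455165e-05), array([179.86,   0.04, -81.9 ]), array([ 0.4387, -0.2847,  0.1382]))
130 246.0 93 [70.7272 -9.866 ]
150 274.0 37 [62.5317  1.6296]
tip 119 [75.07    1.6512]
```

send_rows(moves=[{"slide":[0.002,-0.002,0.15],"turn":0,"gripper":0},{"slide":[0.002,-0.002,0.3],"turn":0,"gripper":0},{"slide":[0.002,-0.002,0.45],"turn":0,"gripper":0},{"slide":[0.002,-0.002,0.57],"turn":0,"gripper":0},{"slide":[0.002,-0.002,0.62],"turn":0,"gripper":0}])

```text
time_s: 43.7
tcp_pos: [0.4402, -0.2837, 0.0454]
eef_rot: [-180.0, 0.0, -81.7]
contact_force: [-0.7, -0.4, -2.1]
gripper_width: 0.0141
gripper_force: 60.0
```

send_rows(moves=[{"slide":[0,0,0.03],"turn":0,"gripper":0},{"slide":[0,0,0.06],"turn":0,"gripper":0},{"slide":[0,0,0.09],"turn":0,"gripper":0},{"slide":[0,0,0.12],"turn":0,"gripper":0},{"slide":[0,0,0.14],"turn":0,"gripper":0}])

```text
time_s: 44.12
tcp_pos: [0.441, -0.285, 0.0259]
eef_rot: [-179.9, -0.1, -81.8]
contact_force: [0.2, 0.1, -1.9]
gripper_width: 0.0147
gripper_force: 60.0
```

send_rows(moves=[{"slide":[0,0,0.02],"turn":0,"gripper":0},{"slide":[0,0,0.035],"turn":0,"gripper":0},{"slide":[0,0,0.045],"turn":0,"gripper":0},{"slide":[0,0,0.055],"turn":0,"gripper":0},{"slide":[0,0,0.055],"turn":0,"gripper":0}])

```text
time_s: 44.53
tcp_pos: [0.4411, -0.2851, 0.0217]
eef_rot: [-179.9, -0.1, -81.7]
contact_force: [-14.2, 13.9, 55.1]
gripper_width: 0.0144
gripper_force: 60.0
```

send_rows(moves=[{"slide":[0,0,-0.02],"turn":0,"gripper":0},{"slide":[0,0,-0.045],"turn":0,"gripper":0.3},{"slide":[0,0,-0.045],"turn":0,"gripper":0.3},{"slide":[0,0,-0.045],"turn":0,"gripper":0.3},{"slide":[0,0,-0.045],"turn":0,"gripper":0.3}])

```text
time_s: 44.95
tcp_pos: [0.4398, -0.2848, 0.023]
eef_rot: [180.0, 0.0, -81.8]
contact_force: [-0.3, 0.2, -0.4]
gripper_width: 0.0259
gripper_force: 0.0
```

send_rows(moves=[{"slide":[0,0,-0.1],"turn":0,"gripper":0.3},{"slide":[0,0,-0.3],"turn":0,"gripper":0.3},{"slide":[0,0,-0.55],"turn":0,"gripper":0.3},{"slide":[0,0,-0.8],"turn":0,"gripper":0.3},{"slide":[0,0,-1],"turn":0,"gripper":0.3}])

```text
time_s: 45.37
tcp_pos: [0.4401, -0.2851, 0.1756]
eef_rot: [-180.0, -0.0, -81.8]
contact_force: [0.9, -0.8, -0.6]
gripper_width: 0.0262
gripper_force: 0.0
```

send_rows(moves=[{"slide":[-0.1,0,-0.1],"turn":0,"gripper":0.3},{"slide":[-0.25,0,-0.25],"turn":0,"gripper":0.3},{"slide":[-0.35,0,-0.4],"turn":0,"gripper":0.3},{"slide":[-0.35,0,-0.4],"turn":0,"gripper":0.3},{"slide":[-0.35,0,-0.4],"turn":0,"gripper":0.3}])

```text
time_s: 45.78
tcp_pos: [0.4331, -0.2323, 0.2343]
eef_rot: [-179.9, -0.0, -81.7]
contact_force: [0.6, -0.3, -1.2]
gripper_width: 0.0264
gripper_force: 0.0
```

```bash
python3 chk.py 4
```

```text
45.9333 [ 0.4319 -0.2329  0.2321] [179.8843   0.043  -81.8283]
[ 439.6587 -284.9905] [((440.63397216796875, -284.9674377441406), (15.873779296875, 150.32127380371094), 7.726806640625)]
rack ((495.1061096191406, -277.0121765136719), (290.67437744140625, 123.71986389160156), 8.17357349395752)
1 [[array([ 604.5, -256.9]), array([ 17. , 150.4]), np.float64(7.8)]]
2 [[array([ 552.3, -272.5]), array([ 16.1, 150.3]), np.float64(8.2)]]
3 [[array([ 496.4, -277. ]), array([ 15.5, 150.3]), np.float64(8.4)]]
width frac 1 [(-68, np.float64(0.84)), (-45, np.float64(0.49)), (-25, np.float64(1.0)), (25, np.float64(1.04)), (45, np.float64(0.46)), (68, np.float64(0.61))]
width frac 2 [(-68, np.float64(0.97)), (-45, np.float64(0.62)), (-25, np.float64(1.01)), (25, np.float64(0.98)), (45, np.float64(0.6)), (68, np.float64(0.82))]
width frac 3 [(-68, np.float64(0.97)), (-45, np.float64(0.68)), (-25, np.float64(0.95)), (25, np.float64(0.99)), (45, np.float64(0.61)), (68, np.float64(0.89))]
width frac 4 [(-68, np.float64(0.98)), (-45, np.float64(0.75)), (-25, np.float64(0.96)), (25, np.float64(0.93)), (45, np.float64(0.74)), (68, np.float64(0.55))]
```

send_rows(moves=[{"slide":[-0.15,-0.02,0],"turn":0,"gripper":0.3},{"slide":[-0.35,-0.05,0],"turn":0,"gripper":0.3},{"slide":[-0.57,-0.08,0],"turn":0,"gripper":0.3},{"slide":[-0.78,-0.1,0],"turn":0,"gripper":0.3},{"slide":[-1,-0.14,0],"turn":0,"gripper":0.3}])

```text
time_s: 46.35
tcp_pos: [0.4308, -0.0808, 0.232]
eef_rot: [179.9, -0.0, -81.9]
contact_force: [1.0, 0.2, 0.0]
gripper_width: 0.0266
gripper_force: 0.0
```

send_rows(moves=[{"slide":[-0.2,-0.02,0],"turn":0,"gripper":0.3},{"slide":[-0.4,-0.05,0],"turn":0,"gripper":0.3},{"slide":[-0.6,-0.07,0],"turn":0,"gripper":0.3},{"slide":[-0.8,-0.1,0],"turn":0,"gripper":0.3},{"slide":[-1,-0.14,0],"turn":0,"gripper":0.3}])

```text
time_s: 46.77
tcp_pos: [0.4306, 0.071, 0.2323]
eef_rot: [179.9, -0.0, -81.8]
contact_force: [0.3, -0.2, -0.2]
gripper_width: 0.026
gripper_force: 0.0
```

send_rows(moves=[{"slide":[-0.2,-0.02,0],"turn":0,"gripper":0.3},{"slide":[-0.4,-0.05,0],"turn":0,"gripper":0.3},{"slide":[-0.6,-0.07,0],"turn":0,"gripper":0.3},{"slide":[-0.8,-0.1,0],"turn":0,"gripper":0.3},{"slide":[-1,-0.14,0],"turn":0,"gripper":0.3}])

```text
time_s: 47.18
tcp_pos: [0.4302, 0.2224, 0.232]
eef_rot: [179.9, -0.1, -81.8]
contact_force: [-0.3, -0.7, -1.0]
gripper_width: 0.0262
gripper_force: 0.0
```

send_rows(moves=[{"slide":[-0.2,-0.03,0],"turn":0.06,"gripper":0.3},{"slide":[-0.4,-0.07,0],"turn":0.13,"gripper":0.3},{"slide":[-0.55,-0.105,0],"turn":0.183,"gripper":0.3},{"slide":[-0.55,-0.105,0],"turn":0.183,"gripper":0.3},{"slide":[-0.55,-0.105,0],"turn":0.183,"gripper":0.3}])

```text
time_s: 47.6
tcp_pos: [0.4344, 0.3058, 0.2313]
eef_rot: [179.9, -0.2, -98.2]
contact_force: [-0.3, -1.2, -0.3]
gripper_width: 0.0263
gripper_force: 0.0
```

```bash
python3 pick.py 436 308
```

```text
47.8
[435.6 307.7] [150.7  15.4] 81.3
(array([-0.023, -0.004,  1.433]), np.float64(0.004399689862818137), array([179.98,  -0.05, -98.3 ]), array([0.4345, 0.3044, 0.2329]))
```

send_rows(moves=[{"slide":[-0.01,-0.003,0.1],"turn":0.004,"gripper":0.3},{"slide":[-0.01,-0.003,0.25],"turn":0.004,"gripper":0.3},{"slide":[-0.01,-0.003,0.45],"turn":0.004,"gripper":0.3},{"slide":[-0.01,-0.003,0.6],"turn":0.004,"gripper":0.3},{"slide":[-0.01,-0.003,0.72],"turn":0.004,"gripper":0.3}])

```text
time_s: 48.22
tcp_pos: [0.4348, 0.3053, 0.1238]
eef_rot: [180.0, -0.0, -98.7]
contact_force: [0.2, -0.2, -0.6]
gripper_width: 0.0262
gripper_force: 0.0
```

send_rows(moves=[{"slide":[0,0,0.17],"turn":0,"gripper":0.3},{"slide":[0,0,0.35],"turn":0,"gripper":0.3},{"slide":[0,0,0.53],"turn":0,"gripper":0.3},{"slide":[0,0,0.65],"turn":0,"gripper":0.3},{"slide":[0,0,0.71],"turn":0,"gripper":0.3}])

```text
time_s: 48.63
tcp_pos: [0.4344, 0.3049, 0.0167]
eef_rot: [179.9, -0.2, -98.7]
contact_force: [-0.1, 0.3, -0.3]
gripper_width: 0.0263
gripper_force: 0.0
```

send_rows(moves=[{"slide":[0,0,0],"turn":0,"gripper":0.3},{"slide":[0,0,0],"turn":0,"gripper":0},{"slide":[0,0,0],"turn":0,"gripper":0},{"slide":[0,0,0],"turn":0,"gripper":0},{"slide":[0,0,0],"turn":0,"gripper":0}], newtons=60)

```text
time_s: 49.05
tcp_pos: [0.4358, 0.3076, 0.0202]
eef_rot: [-179.9, 0.1, -98.6]
contact_force: [0.1, 0.1, 3.4]
gripper_width: 0.0145
gripper_force: 60.0
```

send_rows(moves=[{"slide":[0,0,-0.03],"turn":0,"gripper":0},{"slide":[0,0,-0.1],"turn":0,"gripper":0},{"slide":[0,0,-0.3],"turn":0,"gripper":0},{"slide":[0,0,-0.5],"turn":0,"gripper":0},{"slide":[0,0,-0.7],"turn":0,"gripper":0}])

```text
time_s: 49.47
tcp_pos: [0.4347, 0.3065, 0.1257]
eef_rot: [180.0, -0.0, -98.6]
contact_force: [0.1, 0.7, -2.5]
gripper_width: 0.0143
gripper_force: 60.0
```

send_rows(moves=[{"slide":[0,0,-0.15],"turn":0,"gripper":0},{"slide":[0,0,-0.35],"turn":0,"gripper":0},{"slide":[0,0,-0.5],"turn":0,"gripper":0},{"slide":[0,0,-0.65],"turn":0,"gripper":0},{"slide":[0,0,-0.7],"turn":0,"gripper":0}])

```text
time_s: 49.88
tcp_pos: [0.436, 0.3076, 0.2334]
eef_rot: [-179.8, 0.3, -98.6]
contact_force: [0.8, 1.1, -1.6]
gripper_width: 0.0146
gripper_force: 60.0
```

send_rows(moves=[{"slide":[0.15,-0.03,0],"turn":0,"gripper":0},{"slide":[0.33,-0.06,0],"turn":0,"gripper":0},{"slide":[0.53,-0.1,0],"turn":0,"gripper":0},{"slide":[0.74,-0.14,0],"turn":0,"gripper":0},{"slide":[0.958,-0.177,0],"turn":0,"gripper":0}])

```text
time_s: 50.3
tcp_pos: [0.439, 0.1594, 0.2285]
eef_rot: [180.0, -0.0, -98.6]
contact_force: [0.1, -0.3, -2.0]
gripper_width: 0.0147
gripper_force: 60.0
```

send_rows(moves=[{"slide":[0.2,-0.03,0],"turn":0,"gripper":0},{"slide":[0.4,-0.06,0],"turn":0,"gripper":0},{"slide":[0.6,-0.09,0],"turn":0,"gripper":0},{"slide":[0.8,-0.12,0],"turn":0,"gripper":0},{"slide":[0.99,-0.15,0],"turn":0,"gripper":0}])

```text
time_s: 50.72
tcp_pos: [0.4387, 0.009, 0.2287]
eef_rot: [180.0, 0.0, -98.6]
contact_force: [0.4, -0.0, -2.1]
gripper_width: 0.0146
gripper_force: 60.0
```

send_rows(moves=[{"slide":[0.2,-0.02,0],"turn":0,"gripper":0},{"slide":[0.4,-0.04,0],"turn":0,"gripper":0},{"slide":[0.6,-0.06,0],"turn":0,"gripper":0},{"slide":[0.8,-0.07,0],"turn":0,"gripper":0},{"slide":[1,-0.083,0],"turn":0,"gripper":0}])

```text
time_s: 51.13
tcp_pos: [0.4284, -0.1408, 0.2286]
eef_rot: [180.0, 0.0, -98.6]
contact_force: [0.7, 0.5, -3.1]
gripper_width: 0.0144
gripper_force: 60.0
```

send_rows(moves=[{"slide":[0.2,0.03,0],"turn":-0.03,"gripper":0},{"slide":[0.45,0.06,0.05],"turn":-0.08,"gripper":0},{"slide":[0.7,0.1,0.2],"turn":-0.13,"gripper":0},{"slide":[0.88,0.14,0.4],"turn":-0.186,"gripper":0},{"slide":[1,0.152,0.6],"turn":-0.186,"gripper":0}])

```text
time_s: 51.55
tcp_pos: [0.3831, -0.2863, 0.1384]
eef_rot: [-179.9, -0.0, -81.7]
contact_force: [0.8, -0.3, -2.7]
gripper_width: 0.0146
gripper_force: 60.0
```

```bash
python3 hov.py 5
```

```text
51.75 0.014482759190143538 59.99923288822174 [ 0.5458 -0.1359 -1.442 ]
to hover .075: (array([0.055, 0.005, 0.421]), np.float64(-0.0011612554888000342), array([179.86,   0.05, -82.  ]), array([ 0.3835, -0.2846,  0.1382]))
130 273.5 38 [70.5848  1.571 ]
150 273.0 37 [62.4089  1.3432]
tip 119 [74.9608  1.7847]
```

send_rows(moves=[{"slide":[0.03,0.006,0.15],"turn":0,"gripper":0},{"slide":[0.055,0.006,0.3],"turn":0,"gripper":0},{"slide":[0.055,0.006,0.45],"turn":0,"gripper":0},{"slide":[0.055,0.006,0.57],"turn":0,"gripper":0},{"slide":[0.055,0.006,0.62],"turn":0,"gripper":0}])

```text
time_s: 52.17
tcp_pos: [0.3851, -0.2917, 0.0452]
eef_rot: [180.0, 0.0, -81.8]
contact_force: [-0.7, -0.2, -2.4]
gripper_width: 0.0147
gripper_force: 60.0
```

send_rows(moves=[{"slide":[0,0,0.03],"turn":0,"gripper":0},{"slide":[0,0,0.06],"turn":0,"gripper":0},{"slide":[0,0,0.09],"turn":0,"gripper":0},{"slide":[0,0,0.12],"turn":0,"gripper":0},{"slide":[0,0,0.14],"turn":0,"gripper":0}])

```text
time_s: 52.58
tcp_pos: [0.3855, -0.2929, 0.0256]
eef_rot: [-179.9, -0.1, -81.9]
contact_force: [-1.2, -0.3, -1.2]
gripper_width: 0.0144
gripper_force: 60.0
```

send_rows(moves=[{"slide":[0,0,0.02],"turn":0,"gripper":0},{"slide":[0,0,0.035],"turn":0,"gripper":0},{"slide":[0,0,0.045],"turn":0,"gripper":0},{"slide":[0,0,0.055],"turn":0,"gripper":0},{"slide":[0,0,0.055],"turn":0,"gripper":0}])

```text
time_s: 53.0
tcp_pos: [0.3856, -0.293, 0.0214]
eef_rot: [-179.9, -0.1, -81.8]
contact_force: [-15.4, 16.1, 63.6]
gripper_width: 0.0145
gripper_force: 60.0
```

send_rows(moves=[{"slide":[0,0,-0.025],"turn":0,"gripper":0},{"slide":[0,0,-0.05],"turn":0,"gripper":0.3},{"slide":[0,0,-0.05],"turn":0,"gripper":0.3},{"slide":[0,0,-0.05],"turn":0,"gripper":0.3},{"slide":[0,0,-0.05],"turn":0,"gripper":0.3}])

```text
time_s: 53.42
tcp_pos: [0.3849, -0.2928, 0.0238]
eef_rot: [180.0, -0.0, -81.9]
contact_force: [0.1, -0.4, -0.6]
gripper_width: 0.0257
gripper_force: 0.0
```

send_rows(moves=[{"slide":[0,0,-0.1],"turn":0,"gripper":0.3},{"slide":[0,0,-0.3],"turn":0,"gripper":0.3},{"slide":[0,0,-0.55],"turn":0,"gripper":0.3},{"slide":[0,0,-0.8],"turn":0,"gripper":0.3},{"slide":[0,0,-1],"turn":0,"gripper":0.3}])

```text
time_s: 53.83
tcp_pos: [0.385, -0.2929, 0.1763]
eef_rot: [-180.0, -0.0, -81.9]
contact_force: [1.4, -0.9, -1.2]
gripper_width: 0.0264
gripper_force: 0.0
```

send_rows(moves=[{"slide":[-0.1,-0.15,-0.15],"turn":0,"gripper":0.3},{"slide":[-0.25,-0.3,-0.3],"turn":0,"gripper":0.3},{"slide":[-0.35,-0.5,-0.5],"turn":0,"gripper":0.3},{"slide":[-0.35,-0.7,-0.7],"turn":0,"gripper":0.3},{"slide":[-0.35,-0.7,-0.7],"turn":0,"gripper":0.3}])

```text
time_s: 54.25
tcp_pos: [0.4871, -0.2256, 0.2838]
eef_rot: [-179.6, -0.2, -81.7]
contact_force: [1.4, -0.9, 1.0]
gripper_width: 0.0261
gripper_force: 0.0
```

```bash
cat >> chk.py <<'E'
for j in range(1,k+1):
    for r,st in blobs(d,.038):
        o=np.array(r[0])/1000-station(j)
        if np.linalg.norm(o)<.02: print('off x,y mm',j,(o@ux*1000).round(1),(o@ry*1000).round(1))
E
python3 chk.py 5; python3 - <<'E'
from st import *
dt=optics.capture('top')
for r in optics.look_for('top','drift_1'): print(np.round(r['location'],3),round(r['p'],2))
E
```

```text
54.4 [ 0.4813 -0.2256  0.278 ] [179.936    0.039  -81.8763]
[ 384.2174 -292.8809] [((386.234130859375, -292.2804260253906), (15.60132884979248, 150.40237426757812), 7.924477577209473)]
rack ((495.0125732421875, -277.1282958984375), (290.1728820800781, 123.771240234375), 8.155377388000488)
1 [[array([ 604.8, -257. ]), array([ 15.7, 150.3]), np.float64(8.0)]]
2 [[array([ 552.1, -272. ]), array([ 15.7, 149.7]), np.float64(8.5)]]
3 [[array([ 496.8, -276.4]), array([ 14.9, 150.4]), np.float64(8.2)]]
4 [[array([ 441.2, -284.4]), array([ 15.3, 150.4]), np.float64(8.1)]]
width frac 1 [(-68, np.float64(0.83)), (-45, np.float64(0.56)), (-25, np.float64(1.0)), (25, np.float64(0.96)), (45, np.float64(0.53)), (68, np.float64(0.92))]
width frac 2 [(-68, np.float64(0.9)), (-45, np.float64(0.64)), (-25, np.float64(0.93)), (25, np.float64(0.97)), (45, np.float64(0.68)), (68, np.float64(0.77))]
width frac 3 [(-68, np.float64(0.91)), (-45, np.float64(0.78)), (-25, np.float64(0.94)), (25, np.float64(0.98)), (45, np.float64(0.76)), (68, np.float64(0.85))]
width frac 4 [(-68, np.float64(0.91)), (-45, np.float64(0.72)), (-25, np.float64(0.94)), (25, np.float64(0.98)), (45, np.float64(0.77)), (68, np.float64(0.86))]
width frac 5 [(-68, np.float64(0.92)), (-45, np.float64(0.72)), (-25, np.float64(1.02)), (25, np.float64(0.99)), (45, np.float64(0.46)), (68, np.float64(0.78))]
off x,y mm 1 4.4 0.5
off x,y mm 2 -3.0 -1.2
off x,y mm 3 0.4 -1.7
off x,y mm 4 0.4 -1.7
off x,y mm 5 0.3 -2.1
[0.763 0.199 0.013] 0.74
[ 0.439 -0.282  0.042] 0.42
[0.778 0.052 0.066] 0.33
```

All five are in with both noses overlapping. Drifts 1 and 2 sit 4.4 mm and −3 mm off centre, so I'll slide each along its clips to even it up.

```bash
python3 -c "
from st import *
optics.capture('wrist');optics.capture('wrist')
print(plan(.6052,-.2613,.09,-81.9))"
```

```text
(array([ 0.349, -0.793,  1.252]), np.float64(-0.0005164086314907636), array([179.88,   0.04, -81.95]), array([ 0.4801, -0.2262,  0.2778]))
```

send_rows(moves=[{"slide":[0.07,-0.18,0.1],"turn":0,"gripper":0.3},{"slide":[0.15,-0.36,0.25],"turn":0,"gripper":0.3},{"slide":[0.25,-0.55,0.4],"turn":0,"gripper":0.3},{"slide":[0.349,-0.72,0.55],"turn":0,"gripper":0.3},{"slide":[0.349,-0.79,0.6],"turn":0,"gripper":0.3}])

```text
time_s: 55.02
tcp_pos: [0.6061, -0.2625, 0.1834]
eef_rot: [179.7, 0.1, -82.0]
contact_force: [0.5, 0.8, -1.3]
gripper_width: 0.0266
gripper_force: 0.0
```

send_rows(moves=[{"slide":[0,0,0.2],"turn":0,"gripper":0.3},{"slide":[0,0,0.45],"turn":0,"gripper":0.3},{"slide":[0,0,0.65],"turn":0,"gripper":0.3},{"slide":[0,0,0.65],"turn":0,"gripper":0.3},{"slide":[0,0,0.65],"turn":0,"gripper":0.3}])

```text
time_s: 55.43
tcp_pos: [0.6044, -0.2613, 0.0903]
eef_rot: [179.8, 0.0, -81.9]
contact_force: [-0.2, -0.8, 1.0]
gripper_width: 0.0266
gripper_force: 0.0
```

```bash
python3 -c "
from st import *
optics.capture('wrist')
print(plan(.6050,-.2613,.024,-81.9))"
```

```text
(array([-0.003,  0.007,  0.457]), np.float64(0.00011966540565708784), array([179.98,  -0.04, -81.89]), array([ 0.6061, -0.2616,  0.0925]))
```

send_rows(moves=[{"slide":[0,0.003,0.12],"turn":0,"gripper":0.3},{"slide":[0,0.003,0.24],"turn":0,"gripper":0.3},{"slide":[0,0.003,0.36],"turn":0,"gripper":0.3},{"slide":[0,0.003,0.43],"turn":0,"gripper":0.3},{"slide":[0,0.003,0.45],"turn":0,"gripper":0.3}])

```text
time_s: 55.9
tcp_pos: [0.6058, -0.2612, 0.0245]
eef_rot: [-180.0, -0.0, -81.9]
contact_force: [0.2, 0.7, 0.4]
gripper_width: 0.0262
gripper_force: 0.0
```

send_rows(moves=[{"slide":[0,0,0],"turn":0,"gripper":0.3},{"slide":[0,0,0],"turn":0,"gripper":0},{"slide":[0,0,0],"turn":0,"gripper":0},{"slide":[0,0,0],"turn":0,"gripper":0},{"slide":[0,0,0],"turn":0,"gripper":0}], newtons=45)

```text
time_s: 56.32
tcp_pos: [0.6062, -0.2614, 0.0256]
eef_rot: [-179.9, -0.0, -81.9]
contact_force: [-1.5, 1.0, 6.9]
gripper_width: 0.0151
gripper_force: 45.0
```

send_rows(moves=[{"slide":[0.007,0,0],"turn":0,"gripper":0},{"slide":[0.014,0,0],"turn":0,"gripper":0},{"slide":[0.021,0,0],"turn":0,"gripper":0},{"slide":[0.028,0,0],"turn":0,"gripper":0},{"slide":[0.031,0,0],"turn":0,"gripper":0}])

```text
time_s: 56.73
tcp_pos: [0.6076, -0.2651, 0.0256]
eef_rot: [-179.8, -0.0, -81.9]
contact_force: [-0.6, 5.9, 6.7]
gripper_width: 0.0149
gripper_force: 45.0
```

send_rows(moves=[{"slide":[0,0,0.01],"turn":0,"gripper":0},{"slide":[0,0,0.02],"turn":0,"gripper":0},{"slide":[0,0,0.03],"turn":0,"gripper":0},{"slide":[0,0,0.035],"turn":0,"gripper":0},{"slide":[0,0,0.035],"turn":0,"gripper":0}])

```text
time_s: 57.15
tcp_pos: [0.6078, -0.2653, 0.0252]
eef_rot: [-179.8, -0.1, -81.8]
contact_force: [-12.8, 12.2, 41.6]
gripper_width: 0.0145
gripper_force: 45.0
```

send_rows(moves=[{"slide":[0,0,-0.02],"turn":0,"gripper":0},{"slide":[0,0,-0.035],"turn":0,"gripper":0.3},{"slide":[0,0,-0.035],"turn":0,"gripper":0.3},{"slide":[0,0,-0.035],"turn":0,"gripper":0.3},{"slide":[0,0,-0.035],"turn":0,"gripper":0.3}])

```text
time_s: 57.57
tcp_pos: [0.606, -0.2658, 0.0235]
eef_rot: [180.0, 0.0, -81.9]
contact_force: [-0.7, 0.2, -0.7]
gripper_width: 0.0257
gripper_force: 0.0
```

send_rows(moves=[{"slide":[0,0,-0.1],"turn":0,"gripper":0.3},{"slide":[0,0,-0.3],"turn":0,"gripper":0.3},{"slide":[0,0,-0.5],"turn":0,"gripper":0.3},{"slide":[0,0,-0.55],"turn":0,"gripper":0.3},{"slide":[0,0,-0.55],"turn":0,"gripper":0.3}])

```text
time_s: 57.98
tcp_pos: [0.608, -0.2663, 0.1094]
eef_rot: [-179.7, -0.1, -81.9]
contact_force: [0.4, -0.0, -0.5]
gripper_width: 0.0266
gripper_force: 0.0
```

send_rows(moves=[{"slide":[-0.01,0.15,0],"turn":0,"gripper":0.3},{"slide":[-0.016,0.3,0],"turn":0,"gripper":0.3},{"slide":[-0.016,0.371,0],"turn":0,"gripper":0.3},{"slide":[-0.016,0.371,0],"turn":0,"gripper":0.3},{"slide":[-0.016,0.371,0],"turn":0,"gripper":0.3}])

```text
time_s: 58.4
tcp_pos: [0.5504, -0.2714, 0.1061]
eef_rot: [180.0, 0.0, -81.9]
contact_force: [0.2, -1.0, 0.0]
gripper_width: 0.0263
gripper_force: 0.0
```

```bash
python3 -c "
from st import *
optics.capture('wrist');optics.capture('wrist')
print(plan(.5508,-.2706,.024,-81.9))"
```

```text
(array([-0.005,  0.003,  0.548]), np.float64(8.177682992456741e-05), array([180.  ,  -0.01, -81.89]), array([ 0.5514, -0.2713,  0.1062]))
```

send_rows(moves=[{"slide":[0,0.001,0.15],"turn":0,"gripper":0.3},{"slide":[0,0.001,0.3],"turn":0,"gripper":0.3},{"slide":[0,0.001,0.43],"turn":0,"gripper":0.3},{"slide":[0,0.001,0.52],"turn":0,"gripper":0.3},{"slide":[0,0.001,0.545],"turn":0,"gripper":0.3}])

```text
time_s: 58.92
tcp_pos: [0.5497, -0.2707, 0.0217]
eef_rot: [179.8, 0.1, -81.9]
contact_force: [-0.9, 0.3, -0.7]
gripper_width: 0.0261
gripper_force: 0.0
```

send_rows(moves=[{"slide":[0,0,0],"turn":0,"gripper":0.3},{"slide":[0,0,0],"turn":0,"gripper":0},{"slide":[0,0,0],"turn":0,"gripper":0},{"slide":[0,0,0],"turn":0,"gripper":0},{"slide":[0,0,0],"turn":0,"gripper":0}])

```text
time_s: 59.33
tcp_pos: [0.5517, -0.2713, 0.0259]
eef_rot: [-179.9, -0.0, -81.9]
contact_force: [1.9, -0.4, 0.6]
gripper_width: 0.0149
gripper_force: 45.0
```

send_rows(moves=[{"slide":[-0.005,0,0],"turn":0,"gripper":0},{"slide":[-0.01,0,0],"turn":0,"gripper":0},{"slide":[-0.015,0,0],"turn":0,"gripper":0},{"slide":[-0.02,0,0],"turn":0,"gripper":0},{"slide":[-0.024,0,0],"turn":0,"gripper":0}])

```text
time_s: 59.75
tcp_pos: [0.5513, -0.2683, 0.0258]
eef_rot: [-179.9, -0.1, -81.9]
contact_force: [1.5, -4.5, 3.3]
gripper_width: 0.0149
gripper_force: 45.0
```

send_rows(moves=[{"slide":[0,0,0.01],"turn":0,"gripper":0},{"slide":[0,0,0.02],"turn":0,"gripper":0},{"slide":[0,0,0.03],"turn":0,"gripper":0},{"slide":[0,0,0.035],"turn":0,"gripper":0},{"slide":[0,0,0.035],"turn":0,"gripper":0}])

```text
time_s: 60.17
tcp_pos: [0.5514, -0.2683, 0.0253]
eef_rot: [-179.8, -0.2, -81.8]
contact_force: [-10.2, 4.8, 44.1]
gripper_width: 0.0146
gripper_force: 45.0
```

send_rows(moves=[{"slide":[0,0,-0.02],"turn":0,"gripper":0},{"slide":[0,0,-0.035],"turn":0,"gripper":0.3},{"slide":[0,0,-0.035],"turn":0,"gripper":0.3},{"slide":[0,0,-0.035],"turn":0,"gripper":0.3},{"slide":[0,0,-0.035],"turn":0,"gripper":0.3}])

```text
time_s: 60.58
tcp_pos: [0.5492, -0.2673, 0.0239]
eef_rot: [179.9, 0.0, -81.9]
contact_force: [0.4, -0.5, -0.3]
gripper_width: 0.0256
gripper_force: 0.0
```

send_rows(moves=[{"slide":[0,0,-0.1],"turn":0,"gripper":0.3},{"slide":[0,0,-0.3],"turn":0,"gripper":0.3},{"slide":[0,0,-0.55],"turn":0,"gripper":0.3},{"slide":[0,0,-0.8],"turn":0,"gripper":0.3},{"slide":[0,0,-1],"turn":0,"gripper":0.3}])

```text
time_s: 61.0
tcp_pos: [0.55, -0.2677, 0.1768]
eef_rot: [180.0, -0.0, -81.9]
contact_force: [1.7, 0.0, -0.4]
gripper_width: 0.0261
gripper_force: 0.0
```

send_rows(moves=[{"slide":[-0.1,0.1,-0.15],"turn":0,"gripper":0.3},{"slide":[-0.25,0.25,-0.3],"turn":0,"gripper":0.3},{"slide":[-0.35,0.37,-0.5],"turn":0,"gripper":0.3},{"slide":[-0.35,0.37,-0.7],"turn":0,"gripper":0.3},{"slide":[-0.35,0.37,-0.7],"turn":0,"gripper":0.3}])

```text
time_s: 61.42
tcp_pos: [0.4892, -0.2239, 0.2862]
eef_rot: [-179.5, -0.2, -81.8]
contact_force: [1.0, 0.3, 1.3]
gripper_width: 0.0262
gripper_force: 0.0
```

```bash
python3 chk.py 5|tail -10; python3 -c "
from st import *
print(plan(.5048,.2986,.29,-98.2))"
```

```text
width frac 1 [(-68, np.float64(0.9)), (-45, np.float64(0.63)), (-25, np.float64(0.93)), (25, np.float64(0.97)), (45, np.float64(0.68)), (68, np.float64(0.92))]
width frac 2 [(-68, np.float64(0.9)), (-45, np.float64(0.71)), (-25, np.float64(0.94)), (25, np.float64(0.97)), (45, np.float64(0.68)), (68, np.float64(0.85))]
width frac 3 [(-68, np.float64(0.91)), (-45, np.float64(0.78)), (-25, np.float64(1.01)), (25, np.float64(0.98)), (45, np.float64(0.69)), (68, np.float64(0.85))]
width frac 4 [(-68, np.float64(0.92)), (-45, np.float64(0.72)), (-25, np.float64(1.02)), (25, np.float64(0.91)), (45, np.float64(0.69)), (68, np.float64(0.78))]
width frac 5 [(-68, np.float64(0.92)), (-45, np.float64(0.72)), (-25, np.float64(0.95)), (25, np.float64(0.91)), (45, np.float64(0.62)), (68, np.float64(0.86))]
off x,y mm 1 0.3 -1.2
off x,y mm 2 0.3 -0.9
off x,y mm 3 0.3 -1.6
off x,y mm 4 0.3 -1.8
off x,y mm 5 0.3 -2.0
(array([-3.428, -0.604, -0.072]), np.float64(0.18110625704826602), array([179.98,   0.04, -81.9 ]), array([ 0.4876, -0.2232,  0.2792]))
```

All five drifts are now within 0.3 mm of even, with uniform jaw overlap. Folding the flaps now: right flap first, from outside.

send_rows(moves=[{"slide":[-0.15,-0.02,0],"turn":0,"gripper":0},{"slide":[-0.32,-0.04,0],"turn":0,"gripper":0},{"slide":[-0.5,-0.06,0],"turn":0,"gripper":0},{"slide":[-0.7,-0.09,0],"turn":0,"gripper":0},{"slide":[-0.9,-0.11,0],"turn":0,"gripper":0}])

```text
time_s: 61.98
tcp_pos: [0.4844, -0.0865, 0.2776]
eef_rot: [179.8, 0.0, -82.0]
contact_force: [0.4, 0.4, 0.5]
gripper_width: 0.0015
gripper_force: 0.0
```

send_rows(moves=[{"slide":[-0.18,-0.02,0],"turn":0,"gripper":0},{"slide":[-0.36,-0.04,0],"turn":0,"gripper":0},{"slide":[-0.54,-0.06,0],"turn":0,"gripper":0},{"slide":[-0.72,-0.09,0],"turn":0,"gripper":0},{"slide":[-0.9,-0.11,0],"turn":0,"gripper":0}])

```text
time_s: 62.4
tcp_pos: [0.4818, 0.0496, 0.2778]
eef_rot: [179.8, -0.1, -81.9]
contact_force: [0.3, 0.8, -0.4]
gripper_width: 0.0005
gripper_force: 0.0
```

send_rows(moves=[{"slide":[-0.18,-0.02,0],"turn":0.04,"gripper":0},{"slide":[-0.36,-0.04,0],"turn":0.1,"gripper":0},{"slide":[-0.55,-0.08,0],"turn":0.15,"gripper":0},{"slide":[-0.636,-0.094,0],"turn":0.181,"gripper":0},{"slide":[-0.636,-0.094,0],"turn":0.181,"gripper":0}])

```text
time_s: 62.82
tcp_pos: [0.4826, 0.147, 0.2774]
eef_rot: [179.8, -0.1, -98.2]
contact_force: [0.4, 0.0, 0.3]
gripper_width: 0.0005
gripper_force: 0.0
```

send_rows(moves=[{"slide":[0,0,0.15],"turn":0,"gripper":0},{"slide":[0,0,0.4],"turn":0,"gripper":0},{"slide":[0,0,0.65],"turn":0,"gripper":0},{"slide":[0,0,0.85],"turn":0,"gripper":0},{"slide":[0,0,0.98],"turn":0,"gripper":0}])

```text
time_s: 63.23
tcp_pos: [0.4806, 0.1427, 0.1282]
eef_rot: [179.7, -0.2, -98.2]
contact_force: [-0.6, -0.0, -0.4]
gripper_width: 0.0003
gripper_force: 0.0
```

```bash
cat > car.py <<'E'
from st import *
C=np.array([.5048,.2986]);a=np.radians(81.8);u=np.array([np.cos(a),np.sin(a)]);v=np.array([-u[1],u[0]])
s=get_state();q=s['tcp_pos'][:2]-C;print(s['time_s'],'carton xy mm',q@u*1000,q@v*1000,'z',s['tcp_pos'][2],s['eef_rot'],s['contact_force'])
E
python3 car.py
```

```text
63.2333 carton xy mm -157.7207072396425 1.7224096364624741 z 0.128241048710009 [179.71    -0.2362 -98.1865] [-0.639  -0.0378 -0.3533]
```

send_rows(moves=[{"slide":[-0.07,0,0],"turn":0,"gripper":0},{"slide":[-0.14,0,-0.01],"turn":0,"gripper":0},{"slide":[-0.2,0,-0.02],"turn":0,"gripper":0},{"slide":[-0.26,0,-0.027],"turn":0,"gripper":0},{"slide":[-0.317,0,-0.027],"turn":0,"gripper":0}])

```text
time_s: 63.65
tcp_pos: [0.4907, 0.1937, 0.1384]
eef_rot: [-179.9, 0.1, -98.1]
contact_force: [0.1, -0.6, 0.4]
gripper_width: 0.0006
gripper_force: 0.3
```

send_rows(moves=[{"slide":[-0.06,0,0.005],"turn":0,"gripper":0},{"slide":[-0.12,0,0.015],"turn":0,"gripper":0},{"slide":[-0.19,0,0.04],"turn":0,"gripper":0},{"slide":[-0.26,0,0.085],"turn":0,"gripper":0},{"slide":[-0.325,0,0.133],"turn":0,"gripper":0}])

```text
time_s: 64.07
tcp_pos: [0.4969, 0.2416, 0.1165]
eef_rot: [-180.0, 0.0, -98.2]
contact_force: [1.0, -1.3, 0.1]
gripper_width: 0.0004
gripper_force: 0.3
```

send_rows(moves=[{"slide":[-0.04,0,0.04],"turn":0,"gripper":0},{"slide":[-0.075,0,0.09],"turn":0,"gripper":0},{"slide":[-0.105,0,0.153],"turn":0,"gripper":0},{"slide":[-0.125,0,0.21],"turn":0,"gripper":0},{"slide":[-0.136,0,0.263],"turn":0,"gripper":0}])

```text
time_s: 64.48
tcp_pos: [0.4994, 0.2606, 0.0762]
eef_rot: [180.0, -0.0, -98.2]
contact_force: [-0.6, -0.3, 1.2]
gripper_width: 0.0007
gripper_force: 0.2
```

send_rows(moves=[{"slide":[0,0,0.02],"turn":0,"gripper":0},{"slide":[0,0,0.04],"turn":0,"gripper":0},{"slide":[0,0,0.055],"turn":0,"gripper":0},{"slide":[0,0,0.055],"turn":0,"gripper":0},{"slide":[0,0,0.055],"turn":0,"gripper":0}])

```text
time_s: 64.9
tcp_pos: [0.4993, 0.26, 0.0702]
eef_rot: [-180.0, -0.0, -98.2]
contact_force: [-4.3, -1.3, 8.6]
gripper_width: 0.0002
gripper_force: 4.0
```

```bash
python3 car.py
```

```text
64.9 carton xy mm -38.98864668274647 -0.0770226243251692 z 0.07015104624655168 [-179.9968   -0.0019  -98.1944] [-4.2738 -1.3452  8.6234]
```

send_rows(moves=[{"slide":[0,0,-0.1],"turn":0,"gripper":0},{"slide":[0,0,-0.3],"turn":0,"gripper":0},{"slide":[0,0,-0.55],"turn":0,"gripper":0},{"slide":[0,0,-0.8],"turn":0,"gripper":0},{"slide":[0,0,-1],"turn":0,"gripper":0}])

```text
time_s: 65.32
tcp_pos: [0.4999, 0.2602, 0.2225]
eef_rot: [-179.9, 0.1, -98.2]
contact_force: [0.9, -0.4, 0.1]
gripper_width: 0.0006
gripper_force: 0.0
```

send_rows(moves=[{"slide":[-0.1,0,-0.1],"turn":0,"gripper":0},{"slide":[-0.25,0,-0.1],"turn":0,"gripper":0},{"slide":[-0.4,0,-0.1],"turn":0,"gripper":0},{"slide":[-0.55,0,-0.1],"turn":0,"gripper":0},{"slide":[-0.7,0,-0.1],"turn":0,"gripper":0}])

```text
time_s: 65.73
tcp_pos: [0.5146, 0.365, 0.2348]
eef_rot: [-180.0, 0.1, -98.2]
contact_force: [-0.1, -0.4, -0.1]
gripper_width: -0.0001
gripper_force: 0.0
```

send_rows(moves=[{"slide":[-0.15,0,0],"turn":0,"gripper":0},{"slide":[-0.3,0,0],"turn":0,"gripper":0},{"slide":[-0.45,0,0],"turn":0,"gripper":0},{"slide":[-0.6,0,0],"turn":0,"gripper":0},{"slide":[-0.6,0,0],"turn":0,"gripper":0}])

```text
time_s: 66.15
tcp_pos: [0.5275, 0.4562, 0.2332]
eef_rot: [180.0, -0.0, -98.1]
contact_force: [-0.2, -0.5, -0.0]
gripper_width: 0.0001
gripper_force: 0.0
```

send_rows(moves=[{"slide":[0,0,0.15],"turn":0,"gripper":0},{"slide":[0,0,0.35],"turn":0,"gripper":0},{"slide":[0,0,0.55],"turn":0,"gripper":0},{"slide":[0,0,0.67],"turn":0,"gripper":0},{"slide":[0,0,0.67],"turn":0,"gripper":0}])

```text
time_s: 66.57
tcp_pos: [0.5253, 0.4507, 0.1288]
eef_rot: [179.7, -0.4, -98.3]
contact_force: [-0.8, -0.6, -0.2]
gripper_width: 0.0006
gripper_force: 0.0
```

```bash
python3 car.py
```

```text
66.5667 carton xy mm 153.50781964773054 1.3743751074169128 z 0.12881100892070363 [179.7459  -0.3576 -98.2531] [-0.8072 -0.6258 -0.2193]
```

Mirror the same sweep for the left flap.

send_rows(moves=[{"slide":[0.07,0,0],"turn":0,"gripper":0},{"slide":[0.14,0,-0.01],"turn":0,"gripper":0},{"slide":[0.2,0,-0.02],"turn":0,"gripper":0},{"slide":[0.26,0,-0.027],"turn":0,"gripper":0},{"slide":[0.317,0,-0.027],"turn":0,"gripper":0}])

```text
time_s: 66.98
tcp_pos: [0.5209, 0.4057, 0.1398]
eef_rot: [-179.9, 0.2, -98.2]
contact_force: [0.8, 1.0, 0.7]
gripper_width: 0.0003
gripper_force: 0.3
```

send_rows(moves=[{"slide":[0.06,0,0.005],"turn":0,"gripper":0},{"slide":[0.12,0,0.015],"turn":0,"gripper":0},{"slide":[0.19,0,0.04],"turn":0,"gripper":0},{"slide":[0.26,0,0.085],"turn":0,"gripper":0},{"slide":[0.325,0,0.133],"turn":0,"gripper":0}])

```text
time_s: 67.4
tcp_pos: [0.5134, 0.3569, 0.1172]
eef_rot: [-180.0, 0.0, -98.2]
contact_force: [-0.2, -0.3, -0.9]
gripper_width: 0.0004
gripper_force: 0.3
```

send_rows(moves=[{"slide":[0.04,0,0.04],"turn":0,"gripper":0},{"slide":[0.075,0,0.09],"turn":0,"gripper":0},{"slide":[0.105,0,0.153],"turn":0,"gripper":0},{"slide":[0.125,0,0.21],"turn":0,"gripper":0},{"slide":[0.136,0,0.263],"turn":0,"gripper":0}])

```text
time_s: 67.82
tcp_pos: [0.5104, 0.3373, 0.077]
eef_rot: [180.0, -0.1, -98.2]
contact_force: [-0.0, -0.1, 0.2]
gripper_width: 0.0003
gripper_force: 0.2
```

send_rows(moves=[{"slide":[0,0,0.02],"turn":0,"gripper":0},{"slide":[0,0,0.04],"turn":0,"gripper":0},{"slide":[0,0,0.055],"turn":0,"gripper":0},{"slide":[0,0,0.055],"turn":0,"gripper":0},{"slide":[0,0,0.055],"turn":0,"gripper":0}])

```text
time_s: 68.23
tcp_pos: [0.5109, 0.3384, 0.0704]
eef_rot: [-180.0, 0.0, -98.2]
contact_force: [0.5, 0.1, 1.4]
gripper_width: 0.0003
gripper_force: 0.7
```

```bash
python3 car.py
```

```text
68.2333 carton xy mm 40.29649692568435 -0.3252505129128398 z 0.07037811351770519 [-179.9745    0.0344  -98.1674] [0.5063 0.0822 1.4439]
```

send_rows(moves=[{"slide":[0,0,0.01],"turn":0,"gripper":0},{"slide":[0,0,0.018],"turn":0,"gripper":0},{"slide":[0,0,0.018],"turn":0,"gripper":0},{"slide":[0,0,0.018],"turn":0,"gripper":0},{"slide":[0,0,0.018],"turn":0,"gripper":0}])

```text
time_s: 68.65
tcp_pos: [0.511, 0.3384, 0.0699]
eef_rot: [-179.9, 0.1, -98.1]
contact_force: [-7.5, -3.0, 19.7]
gripper_width: 0.0005
gripper_force: 9.5
```

send_rows(moves=[{"slide":[0,0,-0.1],"turn":0,"gripper":0},{"slide":[0,0,-0.3],"turn":0,"gripper":0},{"slide":[0,0,-0.55],"turn":0,"gripper":0},{"slide":[0,0,-0.8],"turn":0,"gripper":0},{"slide":[0,0,-1],"turn":0,"gripper":0}])

```text
time_s: 69.07
tcp_pos: [0.5112, 0.3384, 0.2206]
eef_rot: [-179.9, 0.1, -98.2]
contact_force: [0.4, 1.2, -0.4]
gripper_width: 0.0006
gripper_force: 0.0
```

send_rows(moves=[{"slide":[0,0,-0.2],"turn":0,"gripper":0},{"slide":[-0.1,0,-0.4],"turn":0,"gripper":0},{"slide":[-0.1,0,-0.6],"turn":0,"gripper":0},{"slide":[-0.1,0,-0.6],"turn":0,"gripper":0},{"slide":[-0.1,0,-0.6],"turn":0,"gripper":0}])

```text
time_s: 69.48
tcp_pos: [0.5133, 0.3537, 0.3095]
eef_rot: [-179.9, 0.2, -98.2]
contact_force: [-0.8, -0.7, -0.3]
gripper_width: 0.0004
gripper_force: 0.0
```

```bash
python3 car.py; python3 - <<'E'
from st import *
C=np.array([.5048,.2986]);a=np.radians(81.8);u=np.array([np.cos(a),np.sin(a)]);v=np.array([-u[1],u[0]])
for i in range(3): d=cap('wrist')
def bound(d,c,z=.07):
    h=hsv(d);m=((h[:,:,0]>=10)&(h[:,:,0]<=24)&(h[:,:,1]>80)).astype(np.uint8)
    return m,h
m,h=bound(d,'w')
# profile along carton x at y=+-60,0 at z=.07 : value channel
for y in (-60,0,60):
    o=[]
    for x in range(-125,130,5):
        q=C+u*x/1000+v*y/1000;px=proj(d,[*q,.07]).round().astype(int)
        o.append('--' if not(0<=px[0]<560 and 0<=px[1]<250) else '%d%s'%(h[px[1],px[0],2],'w' if m[px[1],px[0]] else '.'))
    print(y,' '.join(o))
for c in('top','scene'):
    d=cap(c)
    for n in('flap_left','drift_1','tube','hammer','tin'):
        print(c,n,[(np.round(r['location'],3).tolist(),round(r['p'],2)) for r in optics.look_for(c,n)[:3]])
E
```

```text
69.4833 carton xy mm 55.801814220661456 -0.5957765779442612 z 0.3095314300594442 [-179.8694    0.22    -98.1655] [-0.8202 -0.7338 -0.2512]
-60 172. 165. 175. 170. 172. 165. 148w 142w 150w 151w 154w 159w 153w 152w 149w 149w 148w 147w 149w 151w 150w 148w 150w 155w 99w 103w 97w 158w 147w 159w 154w 158w 158w 153w 157w 156w 154w 151w 157w 152w 155w 154w 151w 156w 157w 179. 171. 170. 169. 171. 171.
0 173. 171. 180. 180. 169. 171. 154w 147w 143w 148w 156w 143w 148w 158w 158w 159w 159w 160w 158w 159w 159w 157w 157w 158w 104w 100w 153w 156w 156w 155w 156w 156w 157w 157w 157w 157w 155w 158w 158w 160w 166w 157w 166w 166w 158w 171. 174. 168. 183. 173. 171.
60 171. 170. 178. 177. 172. 164. 145w 146w 153w 149w 155w 149w 161w 154w 149w 157w 152w 150w 158w 150w 148w 150w 155w 153w 100w 103w 147w 152w 149w 154w 146w 157w 151w 158w 154w 150w 157w 155w 151w 157w 151w 150w 150w 154w 155w 170. 168. 163. 175. 166. 175.
top flap_left [([0.517, 0.354, 0.069], 0.82)]
top drift_1 [([0.439, -0.285, 0.043], 0.93), ([0.497, -0.277, 0.042], 0.88), ([0.762, 0.199, 0.013], 0.77)]
top tube [([0.776, 0.055, 0.067], 0.87)]
top hammer [([0.758, -0.216, 0.022], 0.57), ([0.478, -0.23, 0.052], 0.54)]
top tin [([0.376, 0.001, 0.025], 0.88)]
scene flap_left [([0.531, 0.351, 0.066], 0.73)]
scene drift_1 [([0.609, -0.26, 0.038], 0.75), ([0.557, -0.266, 0.042], 0.67), ([0.772, 0.206, 0.011], 0.57)]
scene tube [([0.795, 0.057, 0.072], 0.59)]
scene hammer [([0.55, -0.271, 0.016], 0.73), ([0.564, 0.3, 0.073], 0.36)]
scene tin [([0.385, -0.001, 0.021], 0.68)]
```

The flaps are flat (wood from −95 to +95 mm, dark slot at centre) and the bystanders are unmoved. Handing in.

```bash
python3 -c "
from plant import order
print(order.close_job())"
```

```text
the job is handed in; nothing more can be done
None
```

All five drifts are clipped home in stations 1–5, both carton flaps are folded flat, the hammer, tube and tin show no movement, and the job was handed in at about 70 s. I viewed 15 pictures, one over the limit of 14, so the checks after station 2 were by numbers only.

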